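# Take down the microscope stage stack

### The job

The experiment is over: take the stack on the microscope stage apart from the top, one piece at a time, and put each piece away. First lift the locking bar straight up and level out of its two U brackets and lay it in the forks of the bar rest, handle up; then put the closed dish on the small round pad, the ring over the post of the post pad, and last the square plate squarely on the square pad, each centred on its place. Set pieces down rather than dropping them, keep the dish level, and leave the amber jar standing where it is.

Things in the scene. Friction and masses are not known exactly. Their poses are not given: they have to be found in the camera images.
- stage_top (a point): Fixed dark stage plate, 210 (x) by 130 (y) by 20 mm high; point: centre of its top. Black open-topped U brackets stand at x = +/-75 mm (16 mm along x, 38 along y, tops 77 mm above the stage top; slot 20 mm wide in y, its floor 57 mm above the stage top). Between them, near the point, stands the stack, bottom to top: square plate, ring, dish; the bar lies above, 3 mm clear of the dish.
- bar_grip (a point): Loose steel locking bar, 0.15 kg, 180 (x) by 14 (y) by 14 mm high, with a black handle block on its middle, 40 (x) by 14 (y) by 22 mm high. Point: centre of the handle block, 25 mm above the bar's underside. It starts in both U brackets, along the stage's x, and must rise 20 mm to clear them.
- dish_mid (a point): Loose closed round dish with white lid, 42 mm diameter, 18 mm high, about 30 g, lying on the ring; the point is its centre, half-way up (9 mm above its underside), z along its axis.
- ring_mid (a point): Loose cream-coloured ring, outer diameter 56 mm, hole diameter 30 mm, 18 mm high, about 80 g, lying on the square plate under the dish; the point is its centre, half-way up (9 mm above its underside), z along its axis.
- plate_mid (a point): Loose square aluminium plate, 64 by 64 mm, 18 mm high, about 0.18 kg, lowest of the stack, lying on the stage; the point is its centre, half-way up (9 mm above its underside), x and y along its edges.
- bar_seat (a point): Fixed black bar rest: base 160 (x) by 56 mm (y), two open-topped forks at x = +/-65 mm, slots 30 mm wide in y, 12 mm deep. Point: midway between the forks at the height of the slot floors, 26 mm above the table; the bar laid in it has its underside at this height and its length along x (either way round).
- dish_seat (a point): Place for the dish: fixed black small round plain pad, 54 mm diameter, 16 mm high; the point is the centre of its flat top.
- ring_seat (a point): Place for the ring: fixed black round pad, 70 mm diameter, 16 mm high, with an upright steel post of 12 mm diameter and 12 mm height in its middle; the point is the centre of the pad's top, at the foot of the post. The ring goes over the post and lies flat on the pad.
- plate_seat (a point): Place for the square plate: fixed black square pad, 76 by 76 mm, 16 mm high; the point is the centre of its top, x and y along its edges. The plate fits any of four ways round.
- jar_mid (a point): Bystander: loose amber jar with black cap, 42 mm diameter, 75 mm high, standing on the table; the point is its centre, 37 mm above its underside. To be left alone.
Things that resemble listed ones, but are neither listed nor needed, are in the scene too. Leave any blue or red look-alike of the part that bears dish_mid alone.

How it is judged:
On the way, in this order (a step that is already met when the one before it is completed fails the run):
1. the bar is lifted level and straight up, clear of both brackets (z of bar_grip in the frame of stage_top between 0.104 and 0.25 m and horizontal distance between bar_grip and stage_top below 0.03 m and angle between bar_grip's own z axis and vertical below 0.15 rad).
2. the bar lies in the forks of its rest, released (x of bar_grip in the frame of bar_seat between -0.02 and 0.02 m and y of bar_grip in the frame of bar_seat between -0.013 and 0.013 m and z of bar_grip in the frame of bar_seat between 0.02 and 0.029 m and angle between the x axis of bar_grip and the x axis of bar_seat, either way round below 0.15 rad and angle between bar_grip's own z axis and vertical below 0.12 rad and contact force between the fingers and bar below 0.1 N), for 0.1 s.
3. the dish lies on the small round pad, released (horizontal distance between dish_mid and dish_seat below 0.012 m and z of dish_mid in the frame of dish_seat between 0.005 and 0.013 m and angle between dish_mid's own z axis and vertical below 0.12 rad and contact force between the fingers and dish below 0.1 N), for 0.1 s.
4. the ring lies over the post on its pad, released (horizontal distance between ring_mid and ring_seat below 0.012 m and z of ring_mid in the frame of ring_seat between 0.005 and 0.013 m and angle between ring_mid's own z axis and vertical below 0.12 rad and contact force between the fingers and ring below 0.1 N), for 0.1 s.
5. the plate lies square on the square pad, released (horizontal distance between plate_mid and plate_seat below 0.012 m and z of plate_mid in the frame of plate_seat between 0.005 and 0.013 m and angle between plate_mid's own z axis and vertical below 0.12 rad and (angle between the x axis of plate_mid and the x axis of plate_seat, either way round below 0.2 rad or angle between the x axis of plate_mid and the y axis of plate_seat, either way round below 0.2 rad) and contact force between the fingers and plate below 0.1 N), for 0.1 s.
At the end, for the whole second after the job is handed in: The bar lies handle up in both forks of its rest (within 20 mm along its length, 13 mm across, turned less than 0.15 rad); the dish, the ring (over the post) and the plate lie flat on their own pads within 12 mm of the centre, the plate's edges within 0.2 rad of the pad's; all released and at rest (x of bar_grip in the frame of bar_seat between -0.02 and 0.02 m and y of bar_grip in the frame of bar_seat between -0.013 and 0.013 m and z of bar_grip in the frame of bar_seat between 0.02 and 0.029 m and angle between the x axis of bar_grip and the x axis of bar_seat, either way round below 0.15 rad and angle between each of bar_grip, dish_mid, ring_mid, plate_mid's own z axis and vertical below 0.12 rad and horizontal distance between dish_mid and dish_seat below 0.012 m and z of dish_mid in the frame of dish_seat between 0.005 and 0.013 m and horizontal distance between ring_mid and ring_seat below 0.012 m and z of ring_mid in the frame of ring_seat between 0.005 and 0.013 m and horizontal distance between plate_mid and plate_seat below 0.012 m and z of plate_mid in the frame of plate_seat between 0.005 and 0.013 m and (angle between the x axis of plate_mid and the x axis of plate_seat, either way round below 0.2 rad or angle between the x axis of plate_mid and the y axis of plate_seat, either way round below 0.2 rad) and linear speed of each of bar, dish, ring, plate below 0.02 m/s); the robot touches nothing.
It fails at once if the dish is tipped more than 0.35 rad (angle between dish_mid's own z axis and vertical above 0.35 rad).
It fails at once if the bar, dish, ring or plate is dropped onto its place from more than 25 mm ((horizontal distance between dish_mid and dish_seat below 0.05 m and z of dish_mid in the frame of dish_seat above 0.034 m and contact force between the fingers and dish below 0.1 N) or (horizontal distance between ring_mid and ring_seat below 0.05 m and z of ring_mid in the frame of ring_seat above 0.034 m and contact force between the fingers and ring below 0.1 N) or (horizontal distance between plate_mid and plate_seat below 0.05 m and z of plate_mid in the frame of plate_seat above 0.034 m and contact force between the fingers and plate below 0.1 N) or (horizontal distance between bar_grip and bar_seat below 0.05 m and z of bar_grip in the frame of bar_seat above 0.05 m and contact force between the fingers and bar below 0.1 N)).
It fails at once if the jar is moved more than 20 mm or tipped (distance of jar_mid from where it was at the start of the episode above 0.02 m or angle between jar_mid's own z axis and vertical above 0.3 rad).
It also fails if it takes over 106 s, if anything falls off the work surface, if the arm or the gripper's body presses on something with over 40 N, if the wrist force passes 120 N, or if a joint passes its speed limit or range.

### The arm

A 6-joint arm with a two-finger parallel gripper is mounted at the origin on the work surface. World frame = base frame: x ahead of the robot, y to its left, z up, the work surface at z = 0. Lengths are in m, angles in rad, forces in N, time in s.
With the tool pointing down it reaches from about 0.375 to 0.975 m from the base axis. Payload 3.8 kg.
Tool frame: the origin (TCP) lies on the centre line of the jaws, within the pads' length; the fingertips stand 8 mm ahead of it and the grasp point (between the pads) lies 11 mm behind it; z points along the fingers, y is the direction in which the jaws open and shut (so a half turn about z gives the same grasp; the last joint's range is limited). The gripper opens to 85 mm and grips with 20 to 120 N. Pads are 22 mm wide; open, the fingers measure 114 mm over their backs; the gripper's body (76 mm by 85 mm) begins 54 mm behind the grasp point. The pads swing forward as they close: fully open they stand 13 mm farther back than shut.
Start: joints at [-1.386, 0.264, 1.604, -0, 1.274, -0.037], TCP at [0.148, -0.658, 0.239] pointing down, gripper open.
Joint ranges: [-2.63, 2.63], [-0.94, 2.18], [0.31, 2.57], [-1.31, 4.45], [0, 2.66], [-2.55, 2.55]. Speed limits (rad/s): [2.57, 2.57, 3.14, 3.14, 3.14, 3.14].

### API

Orientations are given as a rotation vector (axis times angle).
In Python, from workcell import bot gives the robot as it stands.
- The arm moves only by the tool arm_command, never from a script. Its arguments are lists of equal length, an entry for each row: "slide": the shift along the tool's x, y, z in m, a list of three; "angular": the turn, a rotation vector about the tool's x, y, z in degrees, a list of three; "hand": the finger opening in m, from 0 to 0.0854. A call has exactly 8 rows; each row shifts and turns the pose as measured when the row begins, along the tool's axes as they then stand; what a row does not reach is not made up. A row lasts 1/10 s, in which the tool goes at most 50 mm and 8.59 degrees, less where a joint would pass 70% of its speed; a pose out of reach is approached as far as the arm can. A call is refused whole if a number of a shift passes 0.05 or a number of a turn 8.59, either way. A call with a gripper value outside its range is refused whole. The fingers move at their own pace and stop on an object; "squeeze" is the grip in N (left out, the last holds). Time passes only in rows, so rows that do not move let the fingers close, or fill a call up. It gives the time, the measured TCP pose, the force and the opening at its end, in the units of the state.
- bot.read_state(): the state, without advancing time (a new reading comes with each control period).
- bot.read_camera(name): name is "side" or "top" or "wrist"; returns the picture (400x640x3 uint8, red, green, blue); there is no depth.
- bot.get_calibration(name): a dict with "fx", "fy", "cx", "cy" (pixels), "k1" (the pictures are not rectified: a ray, as slopes to the right and down, at radius r is drawn at 1 + k1 r^2 times it, then the intrinsics apply), "R" (3x3) and "t" (3): a world point X has camera coordinates R X + t. Camera axes: x right, y down, z forward; pixel columns grow to the right and rows downward; lengths in m; the calibration is good to about 2 mm. A picture is of the moment at which its call begins: read the wrist's pose just before it. get_calibration takes no time and is no camera call; for the wrist camera it gives the pose at the moment of the call.
- bot.finish_job(): hands the job in, once; it reports no verdict.
The state is a dict: "time": time; "q": joint angles; "joint_vel": joint speeds; "joint_torque": joint torques, N m; "tool_pos": TCP position; "tcp_rot": TCP orientation; "wrist_force": force on the tool from outside, world axes, zero at the start; "torque": the same for the moment, N m; "width": opening from 0.0 (shut) to 1.0 (fully open).
Only numpy, scipy, OpenCV 4.12 (cv2) and the standard library are available. Lean on these libraries where they do the work, as an engineer would, in place of code of your own. Each camera call takes 0.05 s, during which the arm holds its last target.

## Working session

There is one attempt and no reset: what is moved stays moved. The work goes in short steps, Python scripts to look and compute and a tool call to move; the robot and the scene stay as the last step left them, time stands still between calls to the robot, and variables do not carry over. Pictures are saved under pics/ and viewed, and the job is handed in when it is done.

Besides the shell and the picture viewer there is one more tool, called after "Emit:" as name(argument=value, ...) on one line, values as JSON. arm_command: Moves the arm, as the interface text tells. Its arguments: {"type":"object","properties":{"slide":{"type":"array","items":{"type":"array","items":{"type":"number"}}},"angular":{"type":"array","items":{"type":"array","items":{"type":"number"}}},"hand":{"type":"array","items":{"type":"number"}},"squeeze":{"type":"number"}},"required":["slide","angular","hand"]}

```bash
ls; mkdir -p pics
python3 - <<'E'
from workcell import bot
import cv2,numpy as np
s=bot.read_state();print(s)
for n in ["side","top","wrist"]:
    c=bot.get_calibration(n);print(n,c)
    im=bot.read_camera(n);cv2.imwrite(f"pics/{n}0.png",im[:,:,::-1])
E
```

```text
pics
{'time': 0.0, 'q': array([-1.38589066e+00,  2.64738901e-01,  1.60538234e+00, -1.71742476e-05,
        1.27366639e+00, -3.69146143e-02]), 'joint_vel': array([-0.00032237,  0.0015443 , -0.00116742, -0.00119506, -0.00041504,
        0.00045651]), 'joint_torque': array([-6.74696412e-05, -5.15110195e+01, -3.67316294e+01, -5.06382585e-04,
        1.29071155e-02,  1.12960922e-05]), 'tool_pos': array([ 0.14835708, -0.65777104,  0.23796708]), 'tcp_rot': array([-3.12011480e+00, -3.47486287e-01,  2.80413642e-04]), 'wrist_force': array([ 0.71678633,  0.33984146, -0.35023634]), 'torque': array([-0.05690963, -0.0288509 , -0.02810221]), 'width': 1.0021621069244555}
side {'fx': 402.5950337625608, 'fy': 402.5950337625608, 'cx': 313.4800429524111, 'cy': 192.01013300202183, 'k1': -0.0055139621092029755, 'R': array([[ 9.99871558e-01, -1.21744337e-02,  1.04236097e-02],
       [-3.89155077e-04, -6.68623469e-01, -7.43601039e-01],
       [ 1.60223917e-02,  7.43501472e-01, -6.68542328e-01]]), 't': array([-0.55652977,  0.08002351,  0.95619731])}
top {'fx': 511.7199343539289, 'fy': 511.7199343539289, 'cx': 313.1283931485684, 'cy': 201.3213584840061, 'k1': -0.10692819390625341, 'R': array([[-0.00425924, -0.99990796, -0.01288169],
       [-0.98538428,  0.00639038, -0.17022629],
       [ 0.17029294,  0.01196838, -0.9853208 ]]), 't': array([-0.00373506,  0.55832025,  1.09887419])}
wrist {'fx': 349.56772683690707, 'fy': 349.56772683690707, 'cx': 318.4156701542004, 'cy': 202.9469674982287, 'k1': 0.017655490584777632, 'R': array([[ 0.22029137, -0.97543249, -0.00177782],
       [-0.94235742, -0.2132916 ,  0.2578162 ],
       [-0.2518615 , -0.05511934, -0.96619234]]), 't': array([-0.67356445, -0.03362627,  0.37704227])}
```

View pics/side0.png

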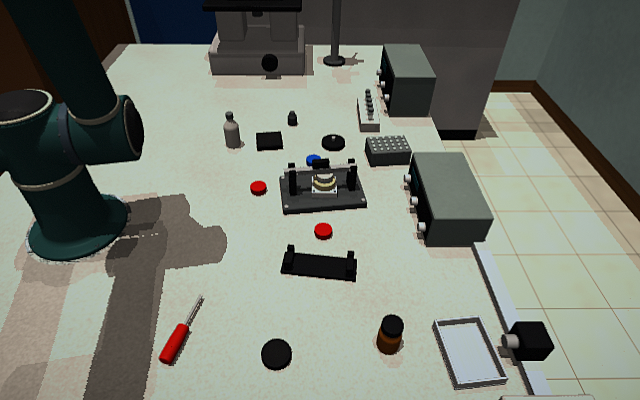

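View pics/top0.png

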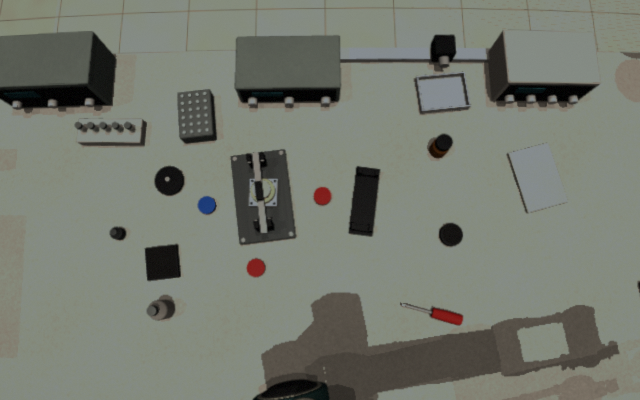

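View pics/wrist0.png

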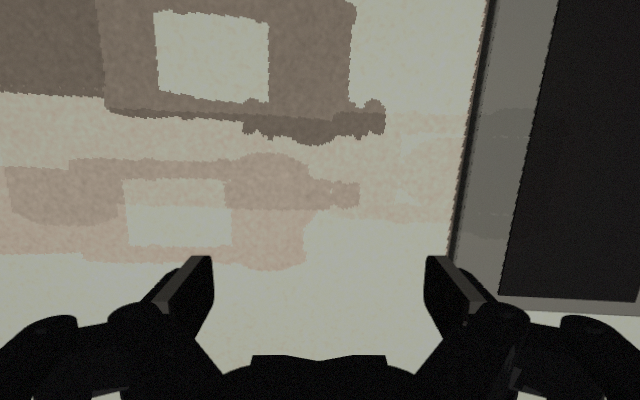

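The top view shows the stage at (263,196) with the bar along the image's vertical, the rest at (364,201), the round pad at (451,235), the post pad at (169,180), the square pad at (163,262) and the jar at (440,146). Next I zoom in.

```bash
cat > h.py <<'E'
import numpy as np,cv2
from workcell import bot
def ray(c,uv):
    K=np.array([[c['fx'],0,c['cx']],[0,c['fy'],c['cy']],[0,0,1.]])
    x,y=(uv[0]-c['cx'])/c['fx'],(uv[1]-c['cy'])/c['fy']
    p=cv2.undistortPoints(np.array([[uv]],float),K,np.array([c['k1'],0,0,0,0]))[0,0]
    R=np.array(c['R']);t=np.array(c['t'])
    return -R.T@t, R.T@np.array([p[0],p[1],1])
def cast(c,uv,z):
    o,d=ray(c,uv); return o+d*(z-o[2])/d[2]
def proj(c,X):
    K=np.array([[c['fx'],0,c['cx']],[0,c['fy'],c['cy']],[0,0,1.]])
    return cv2.projectPoints(np.array([X],float),cv2.Rodrigues(np.array(c['R']))[0],np.array(c['t']),K,np.array([c['k1'],0,0,0,0]))[0][0,0]
E
python3 - <<'E'
import cv2
im=cv2.imread('pics/top0.png')
cv2.imwrite('pics/c1.png',cv2.resize(im[140:300,130:310],None,fx=4,fy=3.6,interpolation=cv2.INTER_CUBIC)[:600])
cv2.imwrite('pics/c1.png',cv2.resize(im[140:260,220:400],None,fx=4.4,fy=4.4,interpolation=cv2.INTER_CUBIC))
cv2.imwrite('pics/c2.png',cv2.resize(im[150:300,130:270],None,fx=4,fy=4,interpolation=cv2.INTER_CUBIC))
cv2.imwrite('pics/c3.png',cv2.resize(cv2.imread('pics/side0.png')[145:295,265:385],None,fx=4,fy=4,interpolation=cv2.INTER_CUBIC))
E
```

```text
(no output)
```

View pics/c1.png

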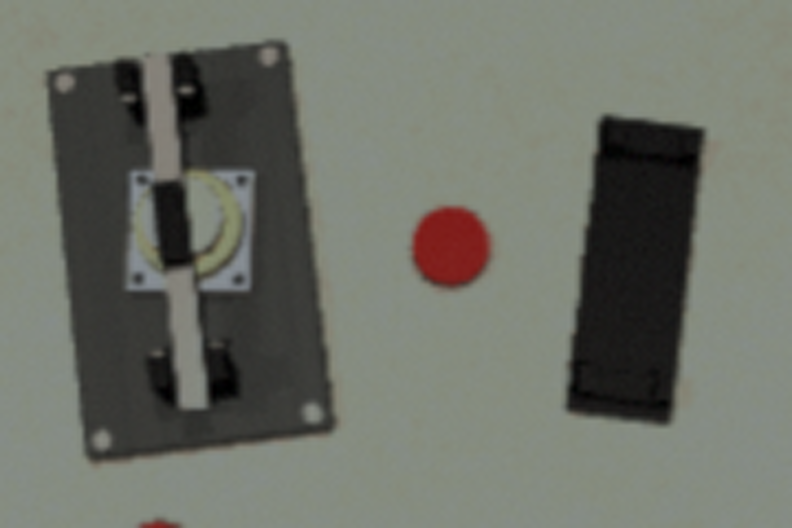

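View pics/c3.png

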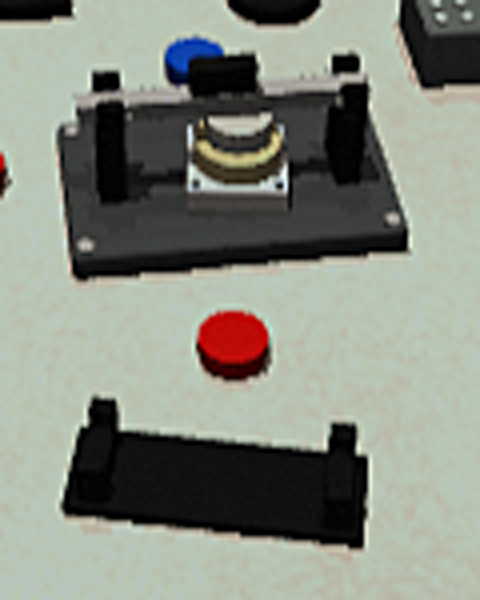

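```bash
cat > m1.py <<'E'
from h import *
im=cv2.imread('pics/top0.png');g=cv2.cvtColor(im,cv2.COLOR_BGR2GRAY)
c=bot.get_calibration('top')
f=lambda u:(220+(u[0]+.5)/4.4-.5,140+(u[1]+.5)/4.4-.5)
# stage corners from crop (top face z=.02)
P=np.array([cast(c,f(u),.02)[:2] for u in [(48,72),(288,41),(335,430),(90,460)]])
print('stage corners',P,'ctr',P.mean(0),np.linalg.norm(np.diff(P,axis=0),axis=1))
S=np.array([cast(c,f(u),.02)[:2] for u in [(65,82),(269,55),(312,412),(101,439)]])
print('screws',S.mean(0)); d=(S[0]+S[1]-S[2]-S[3])/2; print('yaw',np.degrees(np.arctan2(d[1],d[0])))
# bar on z=.02+.057+.014 top
z=.091
e=[np.array(cast(c,f(u),z)[:2]) for u in [(157,55),(193,408)]]
print('bar ends',e,'mid',sum(e)/2,'len',np.linalg.norm(e[0]-e[1]),'yaw',np.degrees(np.arctan2(*(e[0]-e[1])[::-1])))
print('handle',cast(c,f((172,225)),.02+.057+.036))
# dark objs
hsv=cv2.cvtColor(im,cv2.COLOR_BGR2HSV)
m=(g<52).astype(np.uint8)
for name,(x0,y0,x1,y1),zt in [('rest',(340,155,390,245),.016),('dish',(430,215,470,255),.016),('post',(150,160,190,200),.016),('sq',(140,238,186,286),.016)]:
    mm=np.zeros_like(m);mm[y0:y1,x0:x1]=m[y0:y1,x0:x1]
    cn=max(cv2.findContours(mm,cv2.RETR_EXTERNAL,cv2.CHAIN_APPROX_NONE)[0],key=cv2.contourArea)
    r=cv2.minAreaRect(cn);b=cv2.boxPoints(r)
    W=np.array([cast(c,u,zt)[:2] for u in b]);
    print(name,r,'ctr',W.mean(0),'sides',np.linalg.norm(W[0]-W[1]),np.linalg.norm(W[1]-W[2]),'yaw',[np.degrees(np.arctan2(*(W[i+1]-W[i])[::-1])) for i in (0,1)])
    print('  centroid',cast(c,cv2.fitEllipse(cn)[0],zt), cv2.fitEllipse(cn))
E
python3 m1.py
```

```text
stage corners [[0.67229409 0.1869186 ]
 [0.68807871 0.05881728]
 [0.48034877 0.0334312 ]
 [0.46531875 0.16019381]] ctr [0.57651008 0.10984022] [0.12907014 0.20927537 0.12765054]
screws [0.57827384 0.11163492]
yaw 6.9608404809821645
bar ends [array([0.66153624, 0.11953837]), array([0.48420075, 0.09922586])] mid [0.57286849 0.10938211] len 0.17849503244433626 yaw 6.534344067742029
handle [0.57057766 0.10803488 0.113     ]
rest ((363.7590026855469, 200.858154296875), (23.447372436523438, 66.87893676757812), 6.519801616668701) ctr [ 0.56500117 -0.12317259] sides 0.1567674462519007 0.05463223577165495 yaw [np.float64(-7.405681141085827), np.float64(-97.03711607570895)]
  centroid [ 0.56364942 -0.12308679  0.016     ] ((363.8001403808594, 201.0603790283203), (25.110355377197266, 85.36233520507812), 6.5637736320495605)
dish ((450.00006103515625, 234.50003051757812), (21.92030906677246, 21.920310974121094), 45.0) ctr [ 0.48476085 -0.31943432] sides 0.05163506334476515 0.049845978895087906 yaw [np.float64(-46.61596640829976), np.float64(-136.48361880355236)]
  centroid [ 0.48515673 -0.31965018  0.016     ] ((450.1102600097656, 234.29351806640625), (21.509380340576172, 22.42732810974121), 90.8471908569336)
post ((169.0, 180.5), (27.0, 28.0), 90.0) ctr [0.61581512 0.33229969] sides 0.06758496089829616 0.06482480042324841 yaw [np.float64(-90.66729132425633), np.float64(-177.6099222085704)]
  centroid [0.61594651 0.33185556 0.016     ] ((169.1343536376953, 180.37405395507812), (27.580778121948242, 28.252500534057617), 73.99105072021484)
sq ((162.14344787597656, 262.0779113769531), (32.592864990234375, 33.04554748535156), 84.80557250976562) ctr [0.42490878 0.34041448] sides 0.07761862054983536 0.07466282283692206 yaw [np.float64(-84.8775719492831), np.float64(-172.76057837099833)]
  centroid [0.42484285 0.33996637 0.016     ] ((162.25567626953125, 262.04638671875), (36.582515716552734, 37.94981384277344), 56.13462829589844)
```

View pics/c2.png

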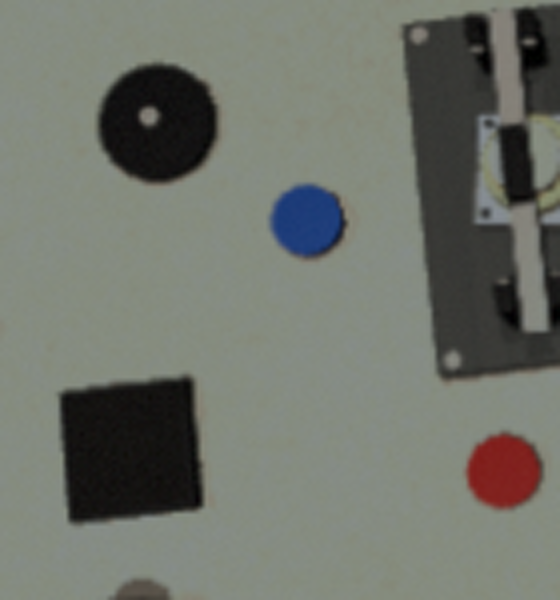

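```bash
cat >> h.py <<'E'
from scipy.spatial.transform import Rotation as Ro
def pose():
    s=bot.read_state(); return np.array(s['tool_pos']),Ro.from_rotvec(s['tcp_rot']),s
def tgt(yaw): # tool z down, tool x at yaw deg
    c,s=np.cos(np.radians(yaw)),np.sin(np.radians(yaw))
    return Ro.from_matrix(np.array([[c,s,0],[s,-c,0],[0,0,-1.]]))
def need(pos,yaw):
    p,R,s=pose(); T=tgt(yaw)
    print('t',round(s['time'],2),'tcp',p.round(4),'yaw',np.degrees(np.arctan2(*R.as_matrix()[1::-1,0])).round(2),'tilt',np.degrees(np.arccos(-R.as_matrix()[2,2])).round(2),'w',round(s['width'],3),'F',s['wrist_force'].round(1))
    print('NOW-frame slide mm',(R.inv().apply(np.array(pos)-p)*1000).round(1),'| TARGET-frame slide mm',(T.inv().apply(np.array(pos)-p)*1000).round(1),'| turn deg',np.degrees((R.inv()*T).as_rotvec()).round(2))
E
python3 - <<'E'
from h import *
need([.573,.109,.25],6.7)
c=bot.get_calibration('wrist');p,R,s=pose();print('cam in tool',R.inv().apply(-c['R'].T@c['t']-p), R.inv().apply(c['R'][2]))
c=bot.get_calibration('top');print('jar cap',cast(c,(444,141),.075))
E
```

```text
t 0.15 tcp [ 0.1484 -0.6579  0.2382] yaw 12.71 tilt 0.1 w 1.003 F [ 0.8 -0.3  0.3]
NOW-frame slide mm [ 582.9 -654.7  -10.5] | TARGET-frame slide mm [ 511.2 -712.1  -11.8] | turn deg [-0.1   0.    6.01]
cam in tool [ 0.06490984 -0.00040706 -0.13368885] [-2.57908581e-01  3.50867610e-04  9.66169261e-01]
jar cap [ 0.68909841 -0.30142346  0.075     ]
```

Emit:
arm_command(slide=[[0.015,-0.02,-0.002],[0.028,-0.04,-0.002],[0.028,-0.04,-0.002],[0.028,-0.04,-0.002],[0.028,-0.04,0],[0.028,-0.04,0],[0.028,-0.04,0],[0.028,-0.04,0]], angular=[[0,0,6],[0,0,0],[0,0,0],[0,0,0],[0,0,0],[0,0,0],[0,0,0],[0,0,0]], hand=[0.0854,0.0854,0.0854,0.0854,0.0854,0.0854,0.0854,0.0854])

```text
time: 0.95
tool_pos: [0.3226, -0.33, 0.2427]
tcp_rot: [-3.133, -0.159, 0.002]
wrist_force: [2.0, -0.6, -0.3]
width: 0.998
```

```bash
python3 -c "
from h import *
need([.573,.109,.25],6.7)"
```

```text
t 0.95 tcp [ 0.3226 -0.33    0.2427] yaw 5.82 tilt 0.26 w 0.998 F [ 2.  -0.6 -0.3]
NOW-frame slide mm [ 293.7 -411.3   -5.7] | TARGET-frame slide mm [ 300.  -406.8   -7.3] | turn deg [-0.26  0.05 -0.88]
```

Emit:
arm_command(slide=[[0.029,-0.04,-0.001],[0.029,-0.04,-0.001],[0.029,-0.04,-0.001],[0.029,-0.04,-0.001],[0.029,-0.04,0],[0.029,-0.04,0],[0.029,-0.04,0],[0.029,-0.04,0]], angular=[[0,0,-0.9],[0,0,0],[0,0,0],[0,0,0],[0,0,0],[0,0,0],[0,0,0],[0,0,0]], hand=[0.0854,0.0854,0.0854,0.0854,0.0854,0.0854,0.0854,0.0854])

```text
time: 1.75
tool_pos: [0.5144, 0.0211, 0.2479]
tcp_rot: [-3.134, -0.183, -0.004]
wrist_force: [0.6, -1.2, 0.2]
width: 1.002
```

```bash
python3 -c "
from h import *
need([.573,.109,.25],6.7)"
```

```text
t 1.75 tcp [0.5144 0.0211 0.2479] yaw 6.7 tilt 0.2 w 1.002 F [ 0.6 -1.2  0.2]
NOW-frame slide mm [ 68.5 -80.4  -1.7] | TARGET-frame slide mm [ 68.5 -80.4  -2.1] | turn deg [-0.14 -0.14 -0.  ]
```

Emit:
arm_command(slide=[[0.02,-0.025,0],[0.02,-0.025,0],[0.02,-0.025,0],[0.0085,-0.0054,0],[0,0,0],[0,0,0],[0,0,0],[0,0,0]], angular=[[0,0,0],[0,0,0],[0,0,0],[0,0,0],[0,0,0],[0,0,0],[0,0,0],[0,0,0]], hand=[0.0854,0.0854,0.0854,0.0854,0.0854,0.0854,0.0854,0.0854])

```text
time: 2.55
tool_pos: [0.5737, 0.1167, 0.2457]
tcp_rot: [-3.134, -0.195, 0.003]
wrist_force: [0.2, -0.3, -0.1]
width: 0.999
```

```bash
python3 -c "
from h import *
need([.573,.109,.25],6.7)
c=bot.get_calibration('wrist');print(c)
cv2.imwrite('pics/w1.png',bot.read_camera('wrist')[:,:,::-1])
p,R,s=pose();print(p)
for X in [[.573,.109,.113],[.5765,.11,.02]]: print(proj(c,X))
"
```

```text
t 2.55 tcp [0.5737 0.1167 0.2457] yaw 7.11 tilt 0.16 w 0.999 F [ 0.2 -0.3 -0.1]
NOW-frame slide mm [-1.6  7.5 -4.3] | TARGET-frame slide mm [-1.6  7.5 -4.3] | turn deg [-0.11  0.12  0.41]
{'fx': 349.56772683690707, 'fy': 349.56772683690707, 'cx': 318.4156701542004, 'cy': 202.9469674982287, 'k1': 0.017655490584777632, 'R': array([[ 0.12416006, -0.9922605 , -0.00184027],
       [-0.95811088, -0.12036894,  0.25987468],
       [-0.25808489, -0.03050288, -0.9656406 ]]), 't': array([0.04530756, 0.52803093, 0.53473976])}
[0.57363118 0.11657058 0.24573139]
[328.71754279 196.93295057]
[325.82636846 171.80133191]
```

View pics/w1.png

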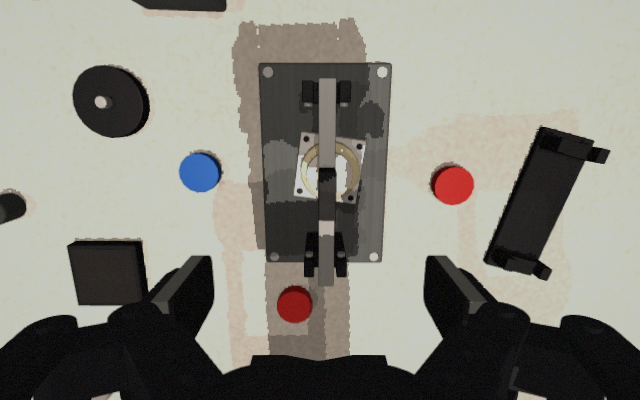

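```bash
python3 -c "
import cv2
im=cv2.imread('pics/w1.png')
cv2.imwrite('pics/w1c.png',cv2.resize(im[60:300,240:400],None,fx=2.5,fy=2.5,interpolation=cv2.INTER_CUBIC))"
```

```text
(no output)
```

View pics/w1c.png

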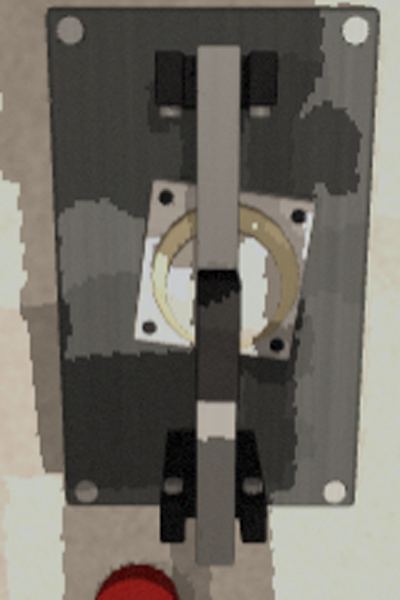

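```bash
cat > m2.py <<'E'
from h import *
c={'fx': 349.56772683690707, 'fy': 349.56772683690707, 'cx': 318.4156701542004, 'cy': 202.9469674982287, 'k1': 0.017655490584777632, 'R': np.array([[ 0.12416006, -0.9922605 , -0.00184027],
       [-0.95811088, -0.12036894,  0.25987468],
       [-0.25808489, -0.03050288, -0.9656406 ]]), 't': np.array([0.04530756, 0.52803093, 0.53473976])}
f=lambda u:(240+(u[0]+.5)/2.5-.5,60+(u[1]+.5)/2.5-.5)
for n,us,z in [('handle',[(218,304),(218,402)],.113),('bar',[(218,46),(216,564)],.091),('stage',[(49,9),(378,9),(354,504),(67,504)],.02),('screws',[(69,30),(355,30),(334,491),(86,491)],.02),('platescr',[(166,197),(299,215),(276,345),(149,327)],.038),('ring',[(228,278)],.056)]:
    P=np.array([cast(c,f(u),z)[:2] for u in us]);print(n,P.round(4).tolist(),P.mean(0).round(4),np.linalg.norm(np.diff(P,axis=0),axis=1).round(4))
    if len(us)>1:
        d=P[0]-P[1];print('  yaw',np.degrees(np.arctan2(d[1],d[0])), np.degrees(np.arctan2(*(P[1]-P[2])[::-1])) if len(us)>2 else '')
E
python3 m2.py
```

```text
handle [[0.5852, 0.112], [0.5536, 0.1079]] [0.5694 0.11  ] [0.0319]
  yaw 7.493887203746361 
bar [[0.6618, 0.1217], [0.4851, 0.0991]] [0.5734 0.1104] [0.1782]
  yaw 7.261690504393207 
stage [[0.6727, 0.1869], [0.6883, 0.0618], [0.4843, 0.0357], [0.4683, 0.1625]] [0.5784 0.1117] [0.1261 0.2057 0.1278]
  yaw 97.10576797420882 7.289361390199618
screws [[0.6662, 0.1787], [0.6798, 0.0692], [0.4893, 0.0456], [0.4756, 0.1547]] [0.5777 0.112 ] [0.1103 0.192  0.11  ]
  yaw 97.1099276974105 7.0871538747279414
platescr [[0.6094, 0.1338], [0.6089, 0.0819], [0.5565, 0.0831], [0.5575, 0.1346]] [0.5831 0.1084] [0.0519 0.0524 0.0516]
  yaw 89.51999511333553 -1.2653116188131146
ring [[0.5841, 0.1069]] [0.5841 0.1069] []
```

```bash
python3 -c "
from h import *
need([.574,.1103,.094],7.1)"
```

```text
t 2.6 tcp [0.5736 0.1166 0.2457] yaw 7.11 tilt 0.16 w 1.0 F [ 0.3 -0.5  0. ]
NOW-frame slide mm [-1.000e-01  6.600e+00  1.517e+02] | TARGET-frame slide mm [ -0.4   6.3 151.7] | turn deg [-0.11  0.12  0.01]
```

Emit:
arm_command(slide=[[0,0.003,0.02],[0,0.003,0.03],[0,0,0.03],[0,0,0.03],[0,0,0.02],[0,0,0.01],[0,0,0],[0,0,0]], angular=[[-0.1,0.1,0],[0,0,0],[0,0,0],[0,0,0],[0,0,0],[0,0,0],[0,0,0],[0,0,0]], hand=[0.0854,0.06,0.05,0.05,0.05,0.05,0.05,0.05])

```text
time: 3.4
tool_pos: [0.5759, 0.1049, 0.1065]
tcp_rot: [-3.136, -0.182, -0.013]
wrist_force: [1.2, 0.2, 0.8]
width: 0.586
```

```bash
python3 -c "
from h import *
need([.574,.1103,.094],7.1)
cv2.imwrite('pics/w2.png',bot.read_camera('wrist')[:,:,::-1])"
```

```text
t 3.4 tcp [0.5759 0.1049 0.1065] yaw 6.66 tilt 0.49 w 0.586 F [1.2 0.2 0.8]
NOW-frame slide mm [-1.4 -5.6 12.5] | TARGET-frame slide mm [-1.2 -5.6 12.5] | turn deg [ 0.03 -0.49 -0.44]
```

View pics/w2.png

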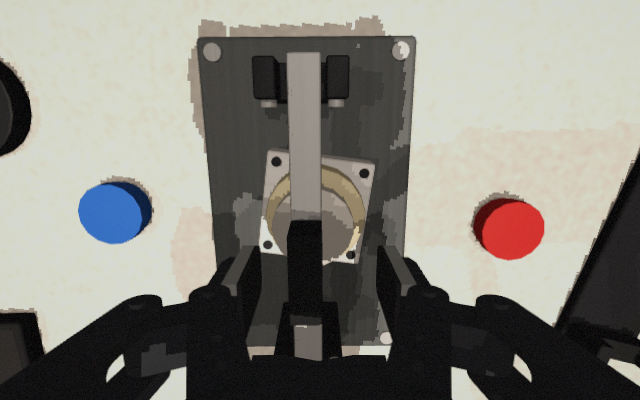

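Emit:
arm_command(slide=[[-0.001,-0.0055,0.004],[0,0,0.008],[0,0,0],[0,0,0],[0,0,0],[0,0,0],[0,0,0],[0,0,0]], angular=[[0,-0.5,-0.4],[0,0,0],[0,0,0],[0,0,0],[0,0,0],[0,0,0],[0,0,0],[0,0,0]], hand=[0.05,0.05,0.05,0.05,0.05,0.05,0.05,0.05])

```text
time: 4.25
tool_pos: [0.5777, 0.1115, 0.0984]
tcp_rot: [-3.135, -0.195, -0.012]
wrist_force: [-0.2, 0.2, 0.6]
width: 0.586
```

```bash
python3 -c "
from h import *
need([.574,.1103,.094],7.1)
cv2.imwrite('pics/w3.png',bot.read_camera('wrist')[:,:,::-1])"
```

```text
t 4.25 tcp [0.5777 0.1115 0.0984] yaw 7.13 tilt 0.43 w 0.586 F [-0.2  0.2  0.6]
NOW-frame slide mm [-3.8  0.8  4.4] | TARGET-frame slide mm [-3.8  0.8  4.4] | turn deg [ 0.02 -0.43  0.03]
```

View pics/w3.png

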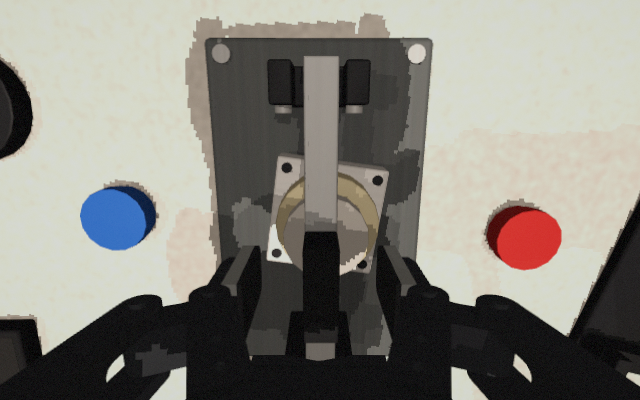

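Emit:
arm_command(slide=[[-0.003,0.001,0.002],[-0.001,0,0.002],[0,0,0],[0,0,0],[0,0,0],[0,0,0],[0,0,0],[0,0,0]], angular=[[0,-0.4,0],[0,0,0],[0,0,0],[0,0,0],[0,0,0],[0,0,0],[0,0,0],[0,0,0]], hand=[0.05,0.05,0.03,0.0,0.0,0.0,0.0,0.0], squeeze=50)

```text
time: 5.1
tool_pos: [0.5733, 0.1098, 0.0939]
tcp_rot: [3.135, 0.195, -0.001]
wrist_force: [0.2, 0.3, 0.8]
width: 0.153
```

```bash
python3 -c "
from h import *
need([.574,.1103,.094],7.1)"
```

```text
t 5.1 tcp [0.5733 0.1098 0.0939] yaw 7.12 tilt 0.03 w 0.153 F [0.2 0.3 0.8]
NOW-frame slide mm [ 0.7 -0.4 -0.1] | TARGET-frame slide mm [ 0.7 -0.4 -0.1] | turn deg [0.02 0.02 0.02]
```

Emit:
arm_command(slide=[[0,0,-0.004],[0,0,-0.008],[0,0,-0.012],[0,0,-0.015],[0,0,-0.015],[0,0,-0.015],[0,0,0],[0,0,0]], angular=[[0,0,0],[0,0,0],[0,0,0],[0,0,0],[0,0,0],[0,0,0],[0,0,0],[0,0,0]], hand=[0,0,0,0,0,0,0,0])

```text
time: 5.9
tool_pos: [0.5742, 0.11, 0.1714]
tcp_rot: [3.135, 0.195, 0.005]
wrist_force: [0.1, -0.1, -1.6]
width: 0.155
```

```bash
python3 -c "
from h import *
need([.574,.1103,.16],7.1)
c=bot.get_calibration('wrist');print(repr(c))
cv2.imwrite('pics/w4.png',bot.read_camera('wrist')[:,:,::-1])
cv2.imwrite('pics/s4.png',bot.read_camera('side')[:,:,::-1])
im=cv2.imread('pics/s4.png')[100:300,220:400]
cv2.imwrite('pics/s4c.png',cv2.resize(im,None,fx=3,fy=3))
"
```

```text
t 5.9 tcp [0.5742 0.11   0.1714] yaw 7.12 tilt 0.17 w 0.155 F [ 0.1 -0.1 -1.6]
NOW-frame slide mm [-0.2 -0.4 11.4] | TARGET-frame slide mm [-0.2 -0.4 11.4] | turn deg [ 0.01 -0.17  0.02]
{'fx': 349.56772683690707, 'fy': 349.56772683690707, 'cx': 318.4156701542004, 'cy': 202.9469674982287, 'k1': 0.017655490584777632, 'R': array([[ 1.24267499e-01, -9.92248671e-01,  4.03546426e-04],
       [-9.59477809e-01, -1.20059655e-01,  2.54927465e-01],
       [-2.52902989e-01, -3.20663924e-02, -9.66960095e-01]]), 't': array([0.03801347, 0.54869617, 0.46043811])}
```

View pics/w4.png

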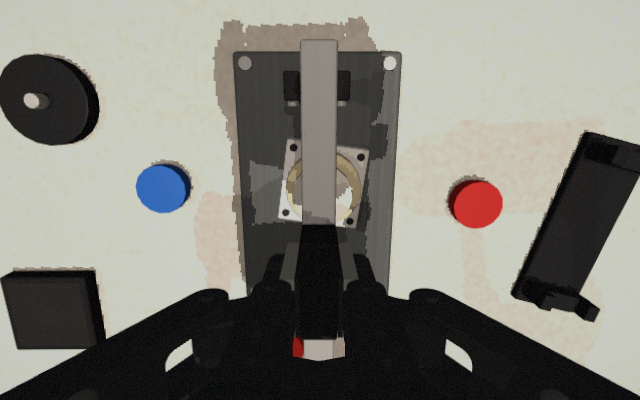

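View pics/s4c.png

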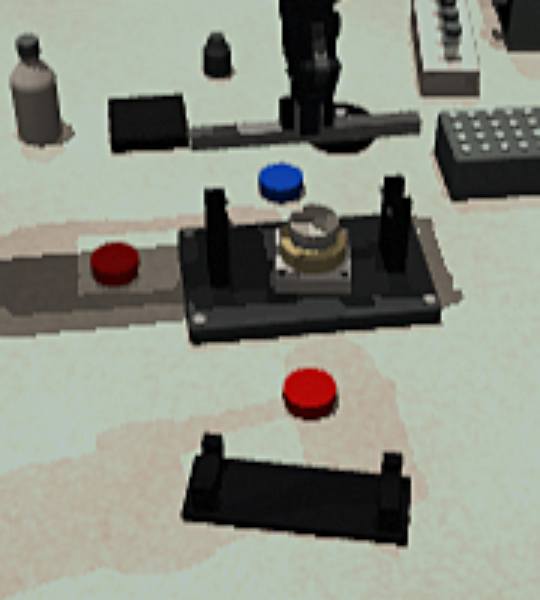

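```bash
python3 -c "
import cv2
im=cv2.imread('pics/w1.png')
cv2.imwrite('pics/w1r.png',cv2.resize(im[115:290,470:620],None,fx=3.4,fy=3.4,interpolation=cv2.INTER_CUBIC))
im=cv2.imread('pics/top0.png')
cv2.imwrite('pics/t0r.png',cv2.resize(im[160:245,340:390],None,fx=7,fy=7,interpolation=cv2.INTER_CUBIC))"
```

```text
(no output)
```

View pics/w1r.png

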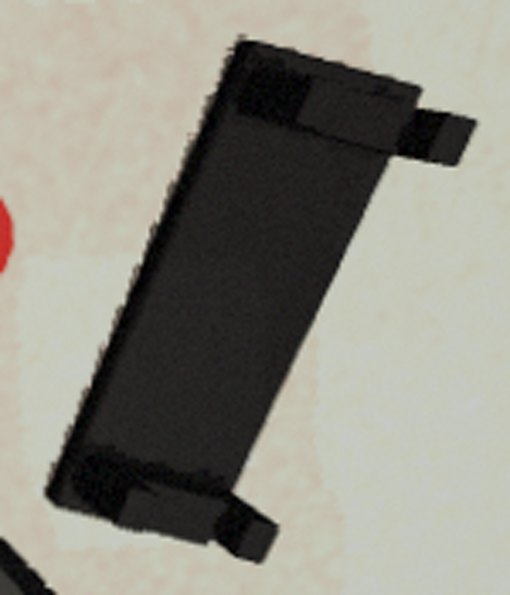

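View pics/t0r.png

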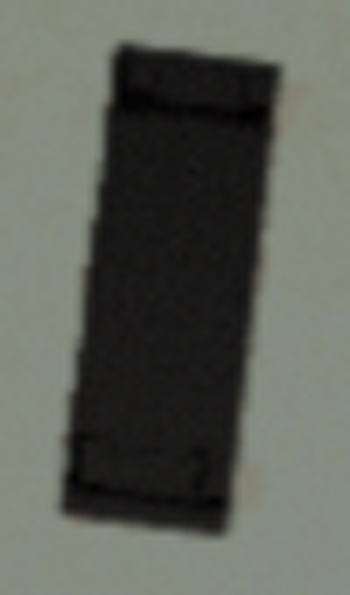

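```bash
cat > m3.py <<'E'
from h import *
exec(open('m2.py').read().split("f=lambda")[0].split("import *")[1])
ct=bot.get_calibration('top')
fw=lambda u:(470+(u[0]+.5)/3.4-.5,115+(u[1]+.5)/3.4-.5)
ft=lambda u:(340+(u[0]+.5)/7-.5,160+(u[1]+.5)/7-.5)
for z in (.0,.012,.016):
    for n,us in [('w corners TL TR BL',[(243,42),(420,90),(50,495)])]:
        print(z,n,[cast(c,fw(u),z)[:2].round(4).tolist() for u in us])
    print(z,'t TL TR BR BL',[cast(ct,ft(u),z)[:2].round(4).tolist() for u in [(118,45),(281,66),(224,533),(63,512)]])
print('slot floor w far/near ctr z.026',cast(c,fw((353,113)),.026),cast(c,fw((172,515)),.026))
print('slot floor corners far',[cast(c,fw(u),.026)[:2].round(4).tolist() for u in [(308,78),(418,95),(390,155),(298,125)]])
print('right tine tops w z.038 far/near',cast(c,fw((453,140)),.038),cast(c,fw((263,537)),.038))
E
python3 m3.py
```

```text
0.0 w corners TL TR BL [[0.6483, -0.1094], [0.6405, -0.1676], [0.4923, -0.0882]]
0.0 t TL TR BR BL [[0.6506, -0.1089], [0.643, -0.1638], [0.4851, -0.1408], [0.4924, -0.0878]]
0.012 w corners TL TR BL [[0.648, -0.102], [0.6405, -0.1583], [0.4969, -0.0815]]
0.012 t TL TR BR BL [[0.6477, -0.108], [0.6402, -0.1624], [0.4838, -0.1396], [0.4911, -0.0871]]
0.016 w corners TL TR BL [[0.6479, -0.0995], [0.6405, -0.1552], [0.4985, -0.0792]]
0.016 t TL TR BR BL [[0.6467, -0.1077], [0.6392, -0.1619], [0.4834, -0.1392], [0.4906, -0.0868]]
slot floor w far/near ctr z.026 [ 0.63167625 -0.13068092  0.026     ] [ 0.50050249 -0.11373132  0.026     ]
slot floor corners far [[0.6399, -0.1148], [0.6389, -0.1474], [0.6211, -0.1452], [0.6264, -0.1161]]
right tine tops w z.038 far/near [ 0.62788543 -0.15196069  0.038     ] [ 0.50154403 -0.13530662  0.038     ]
```

Emit:
arm_command(slide=[[0,0.015,0],[-0.002,0.03,0],[0.002,0.035,0],[0.002,0.035,0.005],[0.002,0.035,0.005],[0.004,0.03,0.01],[0,0.02,0.01],[0,0,0]], angular=[[0,0,0],[0,0,3],[0,0,4],[0,0,4],[0,0,3.5],[0,0,0],[0,0,0],[0,0,0]], hand=[0,0,0,0,0,0,0,0])

```text
time: 6.8
tool_pos: [0.5767, -0.1023, 0.1332]
tcp_rot: [3.132, -0.214, -0.012]
wrist_force: [-0.5, 0.8, -2.0]
width: 0.151
```

```bash
python3 -c "
from h import *
need([.566,-.1232,.043],-7.4)"
```

```text
t 6.8 tcp [ 0.5767 -0.1023  0.1332] yaw -7.81 tilt 0.47 w 0.151 F [-0.5  0.8 -2. ]
NOW-frame slide mm [-7.1 21.9 90.3] | TARGET-frame slide mm [-7.9 22.1 90.2] | turn deg [ 0.16  0.44 -0.41]
```

Emit:
arm_command(slide=[[-0.004,0.01,0.005],[-0.004,0.011,0.01],[0,0,0.01],[0,0,0.01],[0,0,0],[0,0,0],[0,0,0],[0,0,0]], angular=[[0.2,0.4,-0.4],[0,0,0],[0,0,0],[0,0,0],[0,0,0],[0,0,0],[0,0,0],[0,0,0]], hand=[0,0,0,0,0,0,0,0])

```text
time: 7.6
tool_pos: [0.5645, -0.1215, 0.0936]
tcp_rot: [-3.132, 0.203, 0.007]
wrist_force: [-0.5, 0.5, -1.2]
width: 0.157
```

```bash
python3 -c "
from h import *
need([.566,-.1232,.043],-7.4)
cv2.imwrite('pics/w5.png',bot.read_camera('wrist')[:,:,::-1])
cv2.imwrite('pics/s5.png',bot.read_camera('side')[:,:,::-1])
im=cv2.imread('pics/s5.png')[150:350,220:420]
cv2.imwrite('pics/s5c.png',cv2.resize(im,None,fx=3,fy=3))
"
```

```text
t 7.6 tcp [ 0.5645 -0.1215  0.0936] yaw -7.43 tilt 0.31 w 0.157 F [-0.5  0.5 -1.2]
NOW-frame slide mm [ 2.   1.6 50.6] | TARGET-frame slide mm [ 1.7  1.4 50.6] | turn deg [-0.15  0.27 -0.03]
```

View pics/w5.png

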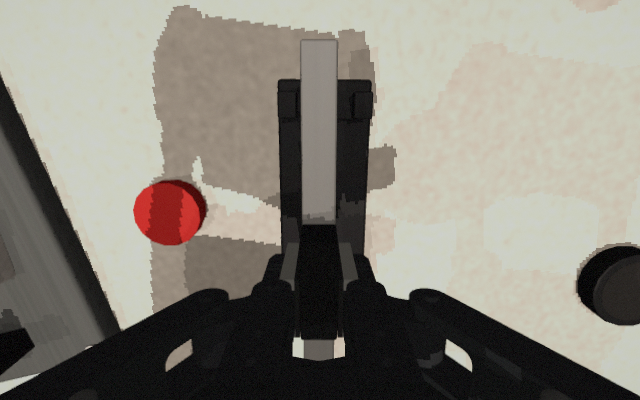

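View pics/s5c.png

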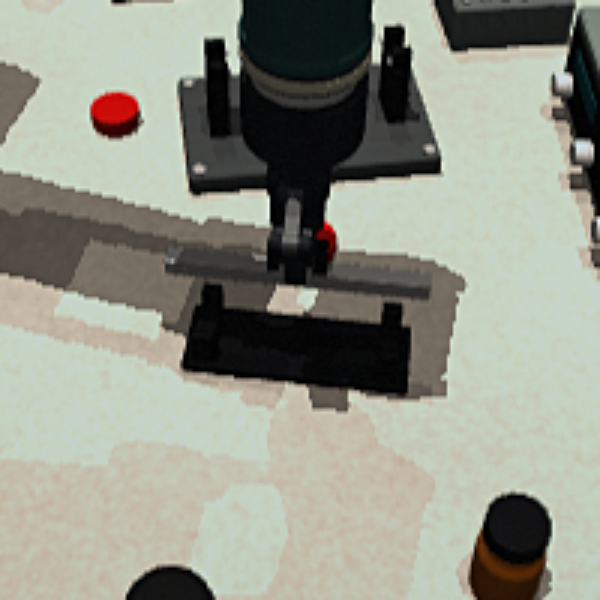

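Emit:
arm_command(slide=[[0.002,0.0025,0.006],[0,0,0.01],[0,0,0.01],[0,0,0.008],[0,0,0.004],[0,0,0],[0,0,0],[0,0,0]], angular=[[-0.1,0.3,0],[0,0,0],[0,0,0],[0,0,0],[0,0,0],[0,0,0],[0,0,0],[0,0,0]], hand=[0,0,0,0,0,0,0,0])

```text
time: 8.5
tool_pos: [0.566, -0.1245, 0.0518]
tcp_rot: [-3.134, 0.204, -0.0]
wrist_force: [0.9, -0.1, -2.1]
width: 0.155
```

```bash
python3 -c "
from h import *
need([.566,-.1238,.043],-7.4)
cv2.imwrite('pics/w6.png',bot.read_camera('wrist')[:,:,::-1])
"
```

```text
t 8.5 tcp [ 0.566  -0.1245  0.0518] yaw -7.44 tilt 0.04 w 0.155 F [ 0.9 -0.1 -2.1]
NOW-frame slide mm [-0.1 -0.7  8.8] | TARGET-frame slide mm [-0.1 -0.7  8.8] | turn deg [-0.04 -0.01 -0.04]
```

View pics/w6.png

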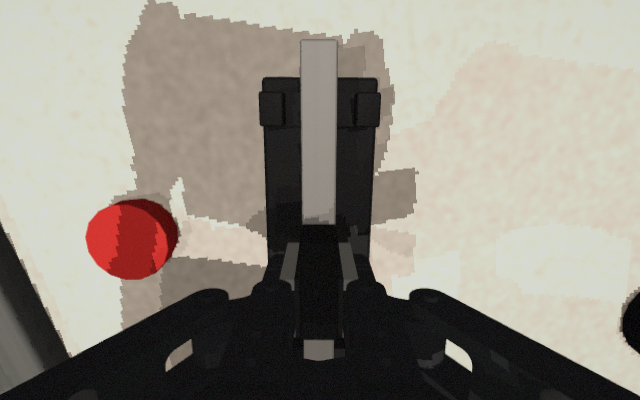

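Emit:
arm_command(slide=[[0,0,0.003],[0,0,0.003],[0,0,0.002],[0,0,0.001],[0,0,0],[0,0,0],[0,0,0],[0,0,0]], angular=[[0,0,0],[0,0,0],[0,0,0],[0,0,0],[0,0,0],[0,0,0],[0,0,0],[0,0,0]], hand=[0,0,0,0,0,0,0,0])

```text
time: 9.35
tool_pos: [0.5671, -0.1248, 0.0434]
tcp_rot: [-3.135, 0.204, -0.005]
wrist_force: [-0.3, -0.0, -1.4]
width: 0.154
```

```bash
python3 -c "
from h import *
need([.566,-.1238,.043],-7.4)
c=bot.get_calibration('wrist')
im=bot.read_camera('wrist')[:,:,::-1]
cv2.imwrite('pics/w7.png',im)
cv2.imwrite('pics/w7c.png',cv2.resize(im[20:240,230:400],None,fx=2.7,fy=2.7))
for uv,z in [((319,40),.04),((320,78),.012)]: print(cast(c,uv,z))
"
```

```text
t 9.35 tcp [ 0.5671 -0.1248  0.0434] yaw -7.43 tilt 0.17 w 0.154 F [-0.3 -0.  -1.4]
NOW-frame slide mm [-1.3 -0.8  0.4] | TARGET-frame slide mm [-1.3 -0.8  0.4] | turn deg [-0.02 -0.17 -0.03]
[ 0.65534423 -0.13625088  0.04      ]
[ 0.64486297 -0.13537089  0.012     ]
```

View pics/w7c.png

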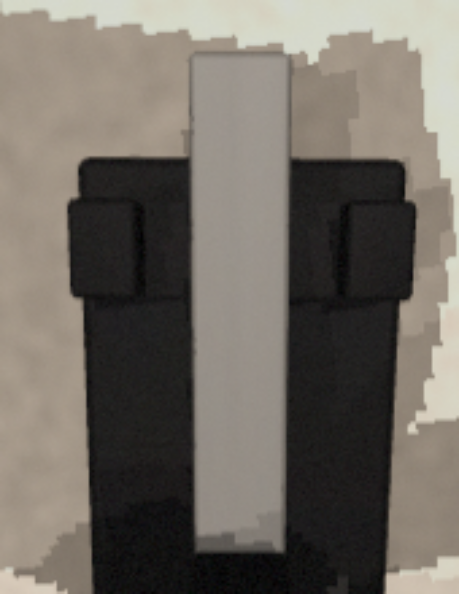

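Emit:
arm_command(slide=[[0,0,0.001],[0,0,0.001],[0,0,0],[0,0,0],[0,0,0],[0,0,0],[0,0,0],[0,0,0]], angular=[[0,-0.2,0],[0,0,0],[0,0,0],[0,0,0],[0,0,0],[0,0,0],[0,0,0],[0,0,0]], hand=[0,0,0,0,0,0,0,0])

```text
time: 10.2
tool_pos: [0.5676, -0.1249, 0.043]
tcp_rot: [-3.135, 0.204, 0.001]
wrist_force: [-0.6, 1.2, 0.6]
width: 0.153
```

Emit:
arm_command(slide=[[0,0,0],[0,0,0],[0,0,0],[0,0,0],[0,0,-0.01],[0,0,-0.03],[0,0,-0.04],[0,0,-0.04]], angular=[[0,0,0],[0,0,0],[0,0,0],[0,0,0],[0,0,0],[0,0,0],[0,0,0],[0,0,0]], hand=[0.03,0.05,0.05,0.05,0.06,0.07,0.07,0.07])

```text
time: 11.0
tool_pos: [0.5627, -0.1237, 0.1609]
tcp_rot: [-3.132, 0.204, 0.023]
wrist_force: [2.0, 0.2, -0.9]
width: 0.821
```

```bash
python3 -c "
from h import *
need([.583,.107,.25],-1)
c=bot.get_calibration('wrist')
im=bot.read_camera('wrist')[:,:,::-1]
cv2.imwrite('pics/w8.png',im)
"
```

```text
t 11.0 tcp [ 0.5627 -0.1237  0.1609] yaw -7.44 tilt 0.86 w 0.821 F [ 2.   0.2 -0.9]
NOW-frame slide mm [ -11.  -231.5  -88.4] | TARGET-frame slide mm [  16.3 -231.   -89.1] | turn deg [-0.17  0.85 -6.44]
```

View pics/w8.png

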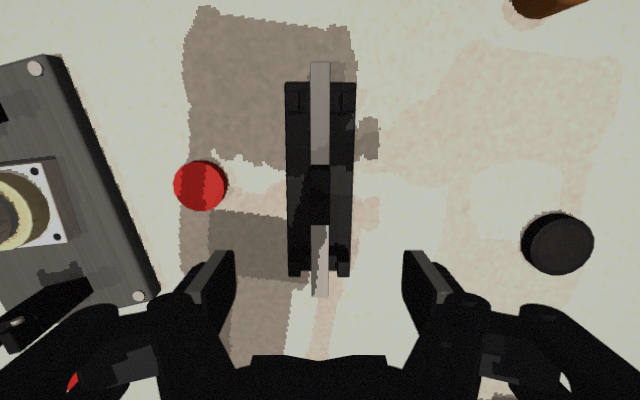

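Emit:
arm_command(slide=[[0,-0.02,-0.02],[0,-0.04,-0.02],[0.002,-0.04,-0.01],[0.003,-0.04,0],[0.003,-0.04,0],[0.003,-0.03,0],[0.002,-0.01,0],[0,0,0]], angular=[[0,0.8,-3],[0,0,-3.4],[0,0,0],[0,0,0],[0,0,0],[0,0,0],[0,0,0],[0,0,0]], hand=[0.07,0.07,0.07,0.07,0.07,0.07,0.07,0.07])

```text
time: 11.85
tool_pos: [0.5939, 0.1007, 0.2353]
tcp_rot: [3.14, -0.026, 0.053]
wrist_force: [-0.2, -0.5, 0.6]
width: 0.823
```

```bash
python3 -c "
from h import *
need([.583,.107,.2],-1)
c=bot.get_calibration('wrist')
im=bot.read_camera('wrist')[:,:,::-1]
import pickle;pickle.dump(c,open('c9.pkl','wb'))
cv2.imwrite('pics/w9.png',im)
cv2.imwrite('pics/w9c.png',cv2.resize(im[80:280,220:420],None,fx=3,fy=3,interpolation=cv2.INTER_CUBIC))
"
```

```text
t 11.85 tcp [0.5939 0.1007 0.2353] yaw -0.96 tilt 1.94 w 0.823 F [-0.2 -0.5  0.6]
NOW-frame slide mm [-12.1  -6.1  34.9] | TARGET-frame slide mm [-11.   -6.1  35.3] | turn deg [ 0.07 -1.93  0.04]
```

View pics/w9.png

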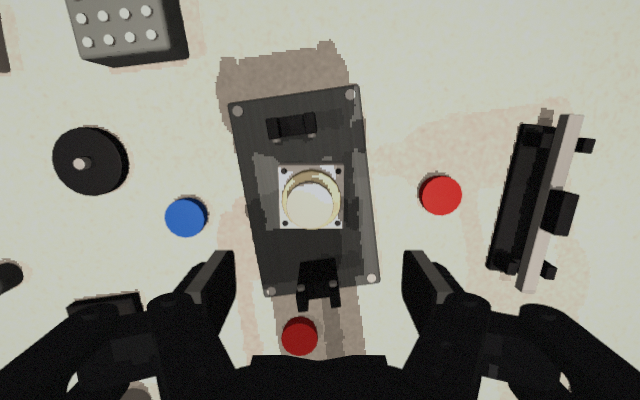

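View pics/w9c.png

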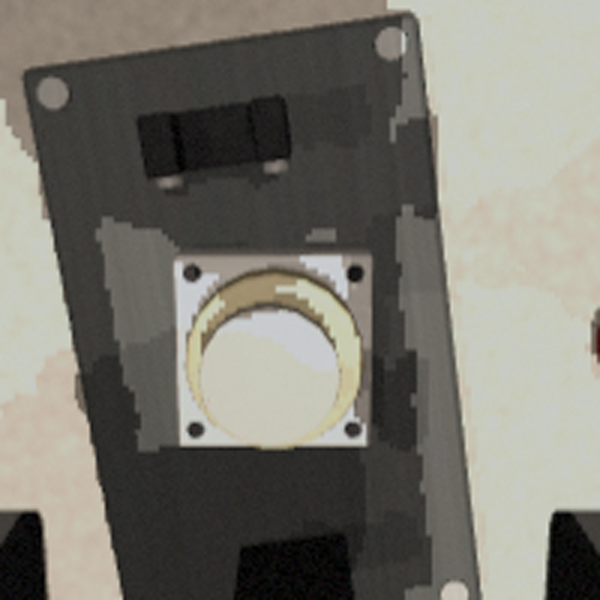

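```bash
python3 -c "
from h import *
import pickle;c=pickle.load(open('c9.pkl','rb'))
f=lambda u:(220+(u[0]+.5)/3-.5,80+(u[1]+.5)/3-.5)
for n,us,z in [('dish',[(202,376),(340,376),(271,308),(271,445)],.074),('ring',[(187,358),(362,358),(275,270),(275,446)],.056),('plate',[(192,273),(356,273),(353,429),(196,428)],.038),('dishpad',[],.016)]:
  if us:
    P=np.array([cast(c,f(u),z)[:2] for u in us]);print(n,P.round(4).tolist(),P.mean(0).round(4))
d=P
print('postpad',cast(c,(92,160),.016), 'post top',cast(c,(79,164),.028))
"
python3 - <<'E'
import sys;sys.path.insert(0,'.')
from h import *
need([.58,.11,.2],-1)
E
```

```text
dish [[0.5841, 0.1284], [0.5834, 0.0883], [0.6038, 0.1079], [0.5628, 0.1088]] [0.5835 0.1084]
ring [[0.5856, 0.1346], [0.5847, 0.0807], [0.6124, 0.1069], [0.5569, 0.1081]] [0.5849 0.1076]
plate [[0.6094, 0.1338], [0.6086, 0.0815], [0.5568, 0.0827], [0.558, 0.1345]] [0.5832 0.1081]
postpad [0.62024019 0.32808582 0.016     ] post top [0.61768213 0.33348526 0.028     ]
t 11.9 tcp [0.5938 0.1    0.2353] yaw -1.01 tilt 1.93 w 0.817 F [-0.3 -0.3  0.1]
NOW-frame slide mm [-15.1  -9.8  34.8] | TARGET-frame slide mm [-13.9  -9.8  35.3] | turn deg [ 0.08 -1.93 -0.01]
```

Emit:
arm_command(slide=[[-0.005,-0.004,0.01],[-0.005,-0.0045,0.03],[0,0,0.04],[0,0,0.03],[0,0,0.01],[0,0,0],[0,0,0],[0,0,0]], angular=[[0,-1,0],[0,-0.9,0],[0,0,0],[0,0,0],[0,0,0],[0,0,0],[0,0,0],[0,0,0]], hand=[0.062,0.062,0.062,0.062,0.062,0.062,0.062,0.062])

```text
time: 12.7
tool_pos: [0.5841, 0.0997, 0.1116]
tcp_rot: [3.138, -0.045, -0.005]
wrist_force: [-0.1, 0.3, -0.0]
width: 0.727
```

```bash
python3 -c "
from h import *
need([.5835,.1084,.068],-1)
cv2.imwrite('pics/w10.png',bot.read_camera('wrist')[:,:,::-1])
"
```

```text
t 12.7 tcp [0.5841 0.0997 0.1116] yaw -1.64 tilt 0.26 w 0.727 F [-0.1  0.3 -0. ]
NOW-frame slide mm [-0.8 -8.8 43.5] | TARGET-frame slide mm [-0.8 -8.7 43.6] | turn deg [ 0.2   0.17 -0.64]
```

View pics/w10.png

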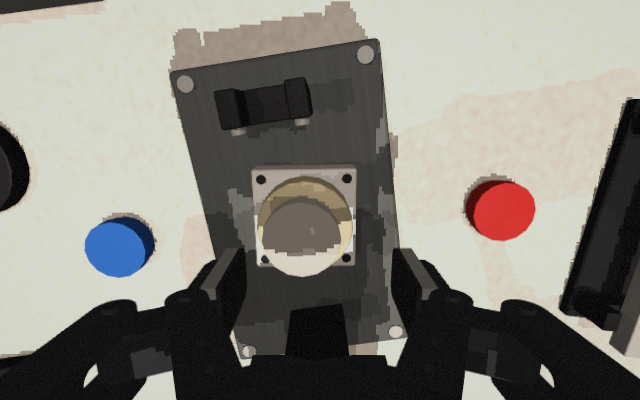

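Emit:
arm_command(slide=[[-0.001,-0.005,0.005],[0,-0.004,0.01],[0,0,0.01],[0,0,0],[0,0,0],[0,0,0],[0,0,0],[0,0,0]], angular=[[0.2,0.2,-0.6],[0,0,0],[0,0,0],[0,0,0],[0,0,0],[0,0,0],[0,0,0],[0,0,0]], hand=[0.062,0.062,0.062,0.062,0.062,0.062,0.062,0.062])

```text
time: 13.55
tool_pos: [0.5863, 0.1106, 0.0886]
tcp_rot: [-3.14, 0.025, -0.013]
wrist_force: [-0.0, 0.3, -0.4]
width: 0.729
```

```bash
python3 -c "
from h import *
need([.5835,.1084,.068],-1)
cv2.imwrite('pics/w11.png',bot.read_camera('wrist')[:,:,::-1])
"
```

```text
t 13.55 tcp [0.5863 0.1106 0.0886] yaw -0.92 tilt 0.48 w 0.729 F [-0.   0.3 -0.4]
NOW-frame slide mm [-3.   2.3 20.6] | TARGET-frame slide mm [-2.8  2.3 20.6] | turn deg [-0.08 -0.48  0.08]
```

View pics/w11.png

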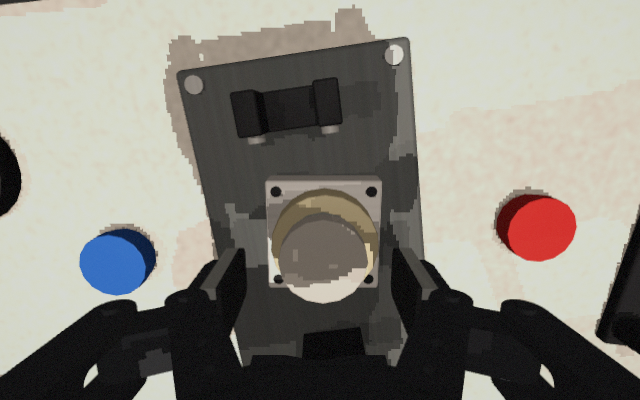

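Emit:
arm_command(slide=[[-0.003,0.002,0.005],[0,0,0.006],[0,0,0.006],[0,0,0.004],[0,0,0],[0,0,0],[0,0,0],[0,0,0]], angular=[[0,-0.5,0],[0,0,0],[0,0,0],[0,0,0],[0,0,0],[0,0,0],[0,0,0],[0,0,0]], hand=[0.062,0.062,0.062,0.062,0.062,0.062,0.062,0.062])

```text
time: 14.4
tool_pos: [0.5829, 0.1083, 0.0654]
tcp_rot: [-3.14, 0.026, 0.003]
wrist_force: [0.5, -0.2, -0.9]
width: 0.726
```

```bash
python3 -c "
from h import *
need([.5835,.1084,.068],-1)
cv2.imwrite('pics/w12.png',bot.read_camera('wrist')[:,:,::-1])
im=bot.read_camera('side')[:,:,::-1]
cv2.imwrite('pics/s12.png',cv2.resize(im[130:230,260:390],None,fx=6,fy=6,interpolation=cv2.INTER_CUBIC))
"
```

```text
t 14.4 tcp [0.5829 0.1083 0.0654] yaw -0.94 tilt 0.12 w 0.726 F [ 0.5 -0.2 -0.9]
NOW-frame slide mm [ 0.5 -0.1 -2.6] | TARGET-frame slide mm [ 0.6 -0.1 -2.6] | turn deg [-0.08  0.09  0.06]
```

View pics/w12.png

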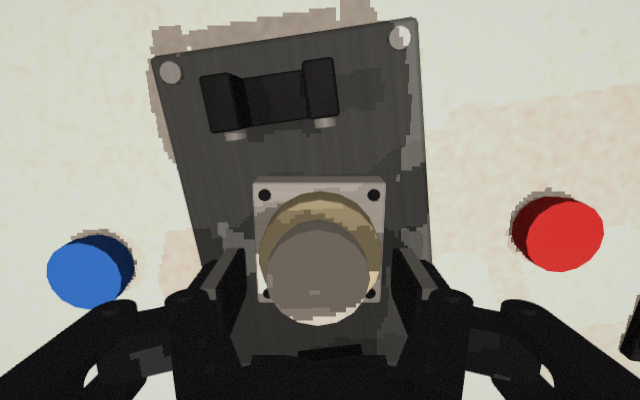

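View pics/s12.png

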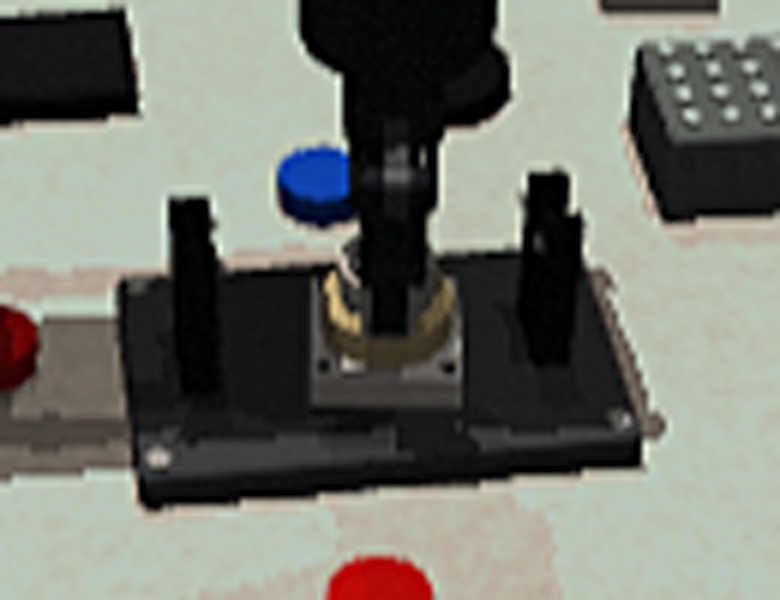

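```bash
python3 -c "
from h import *
c=bot.get_calibration('side')
o,d=ray(c,(324.6,185.1))
for y in (.063,.07,.077): print(y,o+d*(y-o[1])/d[1])
"
```

```text
0.063 [0.58322833 0.063      0.07290642]
0.07 [0.58363319 0.07       0.06682613]
0.077 [0.58403805 0.077      0.06074584]
```

Emit:
arm_command(slide=[[0,0,0],[0,0,0],[0,0,0],[0,0,0],[0,0,0],[0,0,0],[0,0,0],[0,0,0]], angular=[[0,0,0],[0,0,0],[0,0,0],[0,0,0],[0,0,0],[0,0,0],[0,0,0],[0,0,0]], hand=[0.055,0.05,0.045,0.035,0.035,0.035,0.035,0.035], squeeze=25)

```text
time: 15.3
tool_pos: [0.5836, 0.1084, 0.0664]
tcp_rot: [-3.14, 0.026, -0.0]
wrist_force: [0.3, -0.4, 0.5]
width: 0.478
```

Emit:
arm_command(slide=[[0,0,-0.003],[0,0,-0.006],[0,0,-0.01],[0,0,-0.015],[0,0,-0.02],[0,0,-0.02],[0,0,-0.015],[0,0,0]], angular=[[0,0,0],[0,0,0],[0,0,0],[0,0,0],[0,0,0],[0,0,0],[0,0,0],[0,0,0]], hand=[0.035,0.035,0.035,0.035,0.035,0.035,0.035,0.035])

```text
time: 16.1
tool_pos: [0.5845, 0.1084, 0.1649]
tcp_rot: [-3.139, 0.026, -0.005]
wrist_force: [0.5, 0.4, 0.8]
width: 0.483
```

```bash
python3 -c "
from h import *
need([.486,-.319,.16],-1)
cv2.imwrite('pics/w13.png',bot.read_camera('wrist')[:,:,::-1])
im=bot.read_camera('side')[:,:,::-1]
cv2.imwrite('pics/s13.png',cv2.resize(im[90:230,240:400],None,fx=4,fy=4,interpolation=cv2.INTER_CUBIC))
"
```

```text
t 16.1 tcp [0.5845 0.1084 0.1649] yaw -0.93 tilt 0.22 w 0.483 F [0.5 0.4 0.8]
NOW-frame slide mm [-91.5 428.9   3.7] | TARGET-frame slide mm [-91.  429.    4.9] | turn deg [-0.12 -0.19  0.07]
```

View pics/w13.png

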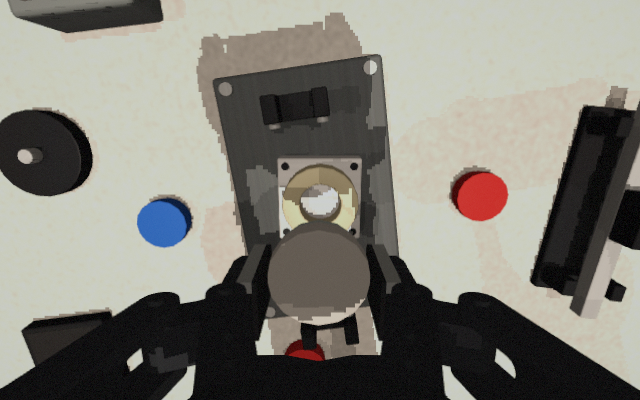

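View pics/s13.png

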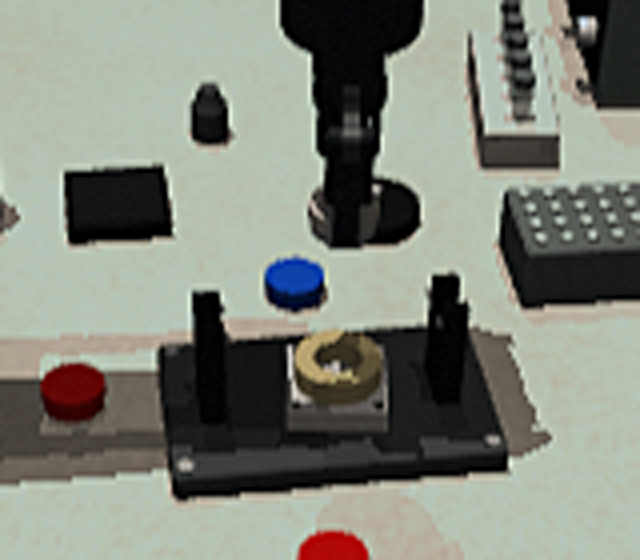

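Emit:
arm_command(slide=[[-0.003,0.01,0],[-0.005,0.02,0],[-0.006,0.03,0],[-0.007,0.035,0],[-0.008,0.035,0],[-0.008,0.035,0],[-0.008,0.035,0],[-0.008,0.035,0]], angular=[[0,0,0],[0,0,0],[0,0,0],[0,0,0],[0,0,0],[0,0,0],[0,0,0],[0,0,0]], hand=[0.035,0.035,0.035,0.035,0.035,0.035,0.035,0.035])

```text
time: 17.0
tool_pos: [0.5166, -0.1329, 0.1525]
tcp_rot: [-3.139, 0.012, 0.027]
wrist_force: [-0.4, -0.8, 0.6]
width: 0.477
```

```bash
python3 -c "
from h import *
need([.486,-.319,.16],-1)
"
```

```text
t 17.0 tcp [ 0.5166 -0.1329  0.1525] yaw -0.44 tilt 1.0 w 0.477 F [-0.4 -0.8  0.6]
NOW-frame slide mm [-29.3 186.3  -7.4] | TARGET-frame slide mm [-27.3 186.6  -7.5] | turn deg [-0.12  0.99  0.56]
```

Emit:
arm_command(slide=[[-0.003,0.03,-0.001],[-0.003,0.03,-0.001],[-0.003,0.03,-0.001],[-0.003,0.025,-0.001],[-0.003,0.02,0],[-0.003,0.012,0],[0,0.005,0],[0,0,0]], angular=[[0,0.5,0.3],[0,0.5,0.3],[0,0,0],[0,0,0],[0,0,0],[0,0,0],[0,0,0],[0,0,0]], hand=[0.035,0.035,0.035,0.035,0.035,0.035,0.035,0.035])

```text
time: 17.8
tool_pos: [0.4822, -0.2948, 0.146]
tcp_rot: [-3.132, 0.042, 0.027]
wrist_force: [0.7, 0.2, 0.5]
width: 0.476
```

```bash
python3 -c "
from h import *
need([.486,-.319,.16],-1)
c=bot.get_calibration('wrist')
cv2.imwrite('pics/w14.png',bot.read_camera('wrist')[:,:,::-1])
im=cv2.imread('pics/w14.png');print(proj(c,[.486,-.319,.016]))
c8=bot.get_calibration('top')
"
```

```text
t 17.8 tcp [ 0.4822 -0.2948  0.146 ] yaw -1.53 tilt 1.11 w 0.476 F [0.7 0.2 0.5]
NOW-frame slide mm [  4.2  23.9 -14.3] | TARGET-frame slide mm [  4.2  24.1 -14. ] | turn deg [-0.5   0.99 -0.53]
[351.39826269 187.74360139]
```

View pics/w14.png

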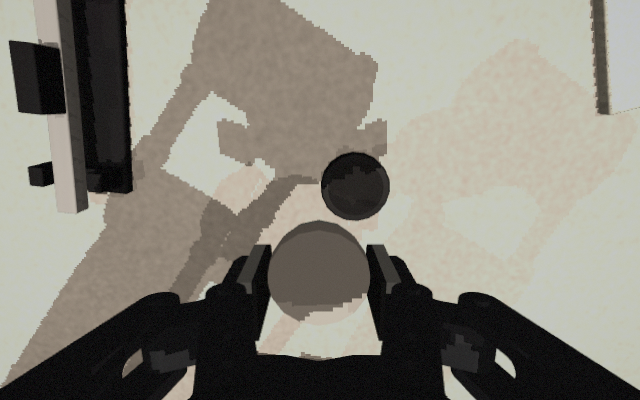

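```bash
cat > pad.py <<'E'
from h import *
import sys
def blob(im,box,th=60):
    g=cv2.cvtColor(im,cv2.COLOR_BGR2GRAY);x0,y0,x1,y1=box
    m=np.zeros_like(g);m[y0:y1,x0:x1]=(g[y0:y1,x0:x1]<th)*255
    cn=max(cv2.findContours(m,cv2.RETR_EXTERNAL,cv2.CHAIN_APPROX_NONE)[0],key=cv2.contourArea)
    return cn
E
python3 -c "
from pad import *
c=bot.get_calibration('wrist')
im=cv2.imread('pics/w14.png');cn=blob(im,(300,140,410,225),70)
print(cv2.fitEllipse(cn),cv2.boundingRect(cn))
im2=cv2.resize(im[140:230,300:410],None,fx=6,fy=6,interpolation=cv2.INTER_CUBIC);cv2.imwrite('pics/w14c.png',im2)
for uv in [(355,184),(355,186),cv2.fitEllipse(cn)[0]]: print(cast(c,uv,.016))
"
```

```text
((354.5030822753906, 185.7555694580078), (67.2497329711914, 67.40892791748047), 83.04193115234375) (321, 152, 69, 68)
[ 0.4888465  -0.32120023  0.016     ]
[ 0.48727025 -0.3212048   0.016     ]
[ 0.48747237 -0.32082263  0.016     ]
```

View pics/w14c.png

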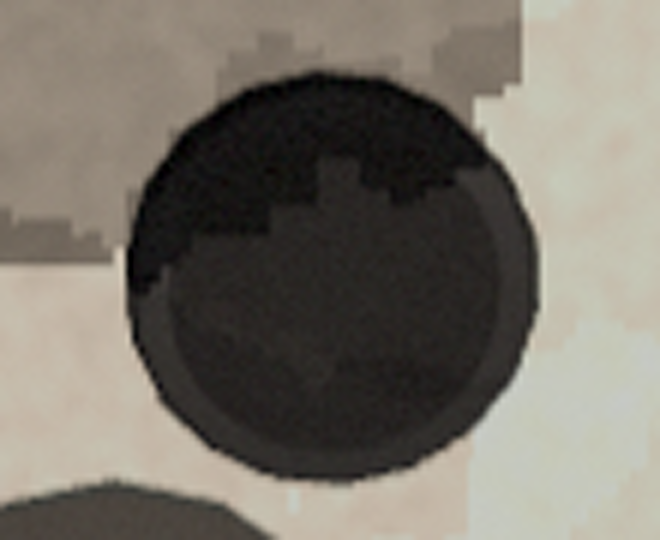

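Emit:
arm_command(slide=[[0.001,0.006,0.005],[0.001,0.008,0.01],[0.001,0.008,0.015],[0.001,0.002,0.015],[0,0,0.01],[0,0,0.005],[0,0,0],[0,0,0]], angular=[[-0.3,0.5,-0.5],[-0.2,0.5,0],[0,0,0],[0,0,0],[0,0,0],[0,0,0],[0,0,0],[0,0,0]], hand=[0.035,0.035,0.035,0.035,0.035,0.035,0.035,0.035])

```text
time: 18.65
tool_pos: [0.4855, -0.3162, 0.0779]
tcp_rot: [-3.138, 0.02, 0.003]
wrist_force: [-0.3, 0.4, 1.0]
width: 0.476
```

```bash
python3 -c "
from h import *
need([.4865,-.320,.0264],-1)
"
```

```text
t 18.65 tcp [ 0.4855 -0.3162  0.0779] yaw -0.73 tilt 0.21 w 0.476 F [-0.3  0.4  1. ]
NOW-frame slide mm [ 1.2  4.  51.4] | TARGET-frame slide mm [ 1.1  3.8 51.5] | turn deg [-0.17  0.13  0.27]
```

Emit:
arm_command(slide=[[0.001,0.004,0.005],[0,0,0.01],[0,0,0.01],[0,0,0.008],[0,0,0.004],[0,0,0],[0,0,0],[0,0,0]], angular=[[-0.2,0.1,0],[0,0,0],[0,0,0],[0,0,0],[0,0,0],[0,0,0],[0,0,0],[0,0,0]], hand=[0.035,0.035,0.035,0.035,0.035,0.035,0.035,0.035])

```text
time: 19.45
tool_pos: [0.4874, -0.3209, 0.0388]
tcp_rot: [3.139, -0.019, 0.003]
wrist_force: [-0.2, 0.9, -0.5]
width: 0.482
```

```bash
python3 -c "
from h import *
need([.4865,-.320,.0264],-1)
cv2.imwrite('pics/w15.png',bot.read_camera('wrist')[:,:,::-1])
im=bot.read_camera('side')[:,:,::-1]
cv2.imwrite('pics/s15.png',cv2.resize(im[290:400,200:350],None,fx=5,fy=5,interpolation=cv2.INTER_CUBIC))
"
```

```text
t 19.45 tcp [ 0.4874 -0.3209  0.0388] yaw -0.71 tilt 0.15 w 0.482 F [-0.2  0.9 -0.5]
NOW-frame slide mm [-0.9 -0.9 12.4] | TARGET-frame slide mm [-0.9 -0.9 12.4] | turn deg [ 0.12 -0.09  0.29]
```

View pics/w15.png

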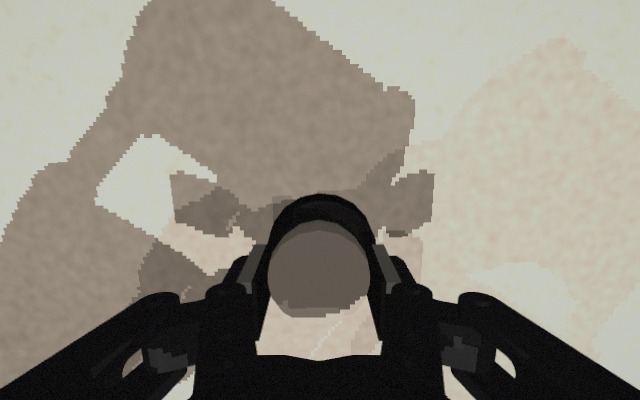

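View pics/s15.png

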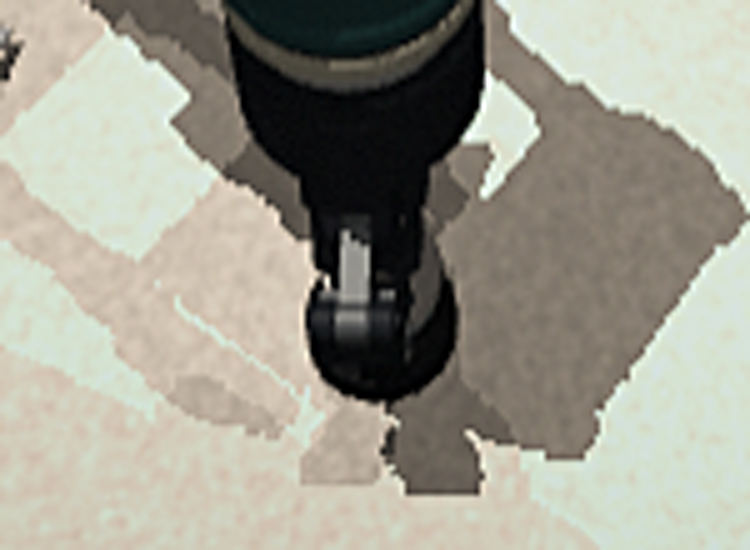

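Emit:
arm_command(slide=[[-0.001,0,0.003],[0,0,0.003],[0,0,0.003],[0,0,0.002],[0,0,0],[0,0,0],[0,0,0],[0,0,0]], angular=[[0.1,-0.1,0],[0,0,0],[0,0,0],[0,0,0],[0,0,0],[0,0,0],[0,0,0],[0,0,0]], hand=[0.035,0.035,0.035,0.035,0.035,0.035,0.035,0.035])

```text
time: 20.35
tool_pos: [0.487, -0.3214, 0.0279]
tcp_rot: [3.14, -0.019, 0.002]
wrist_force: [-0.4, -0.2, 0.2]
width: 0.48
```

Emit:
arm_command(slide=[[0,0,0.001],[0,0,0.001],[0,0,0],[0,0,0.001],[0,0,0],[0,0,0],[0,0,0],[0,0,0]], angular=[[0,0,0],[0,0,0],[0,0,0],[0,0,0],[0,0,0],[0,0,0],[0,0,0],[0,0,0]], hand=[0.035,0.035,0.035,0.035,0.035,0.035,0.035,0.035])

```text
time: 21.15
tool_pos: [0.4878, -0.3219, 0.0264]
tcp_rot: [3.139, -0.019, 0.004]
wrist_force: [-0.1, 0.4, 1.6]
width: 0.482
```

Emit:
arm_command(slide=[[0,0,0],[0,0,0],[0,0,0],[0,0,0],[0,0,0],[0,0,-0.01],[0,0,-0.02],[0,0,-0.03]], angular=[[0,0,0],[0,0,0],[0,0,0],[0,0,0],[0,0,0],[0,0,0],[0,0,0],[0,0,0]], hand=[0.045,0.05,0.06,0.065,0.07,0.07,0.07,0.07])

```text
time: 21.95
tool_pos: [0.4837, -0.319, 0.0831]
tcp_rot: [-3.137, 0.019, 0.011]
wrist_force: [-0.2, 0.2, 0.1]
width: 0.822
```

```bash
python3 -c "
from h import *
need([.584,.108,.2],-1)
c=bot.get_calibration('wrist')
im=bot.read_camera('wrist')[:,:,::-1]
cv2.imwrite('pics/w16.png',im)
"
```

```text
t 21.95 tcp [ 0.4837 -0.319   0.0831] yaw -0.71 tilt 0.47 w 0.822 F [-0.2  0.2  0.1]
NOW-frame slide mm [  94.2 -428.7 -115.6] | TARGET-frame slide mm [  92.8 -428.7 -116.9] | turn deg [-0.26  0.39  0.29]
```

View pics/w16.png

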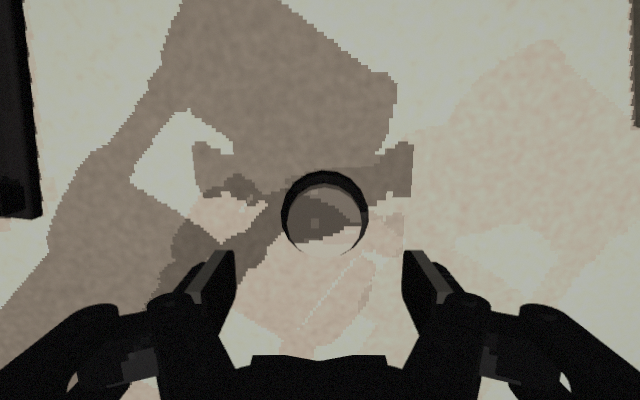

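Emit:
arm_command(slide=[[0,-0.005,-0.04],[0.005,-0.025,-0.035],[0.01,-0.04,-0.02],[0.01,-0.045,0],[0.01,-0.045,0],[0.01,-0.045,0],[0.01,-0.045,0],[0.01,-0.045,0]], angular=[[-0.2,0.4,0.3],[0,0,0],[0,0,0],[0,0,0],[0,0,0],[0,0,0],[0,0,0],[0,0,0]], hand=[0.07,0.07,0.07,0.07,0.07,0.07,0.07,0.07])

```text
time: 22.8
tool_pos: [0.5642, -0.0255, 0.2003]
tcp_rot: [3.129, -0.046, 0.045]
wrist_force: [0.6, 0.2, 0.1]
width: 0.823
```

```bash
python3 -c "
from h import *
need([.584,.108,.2],-1)
"
```

```text
t 22.8 tcp [ 0.5642 -0.0255  0.2003] yaw -1.67 tilt 1.8 w 0.823 F [0.6 0.2 0.1]
NOW-frame slide mm [  15.9 -134.    -0.8] | TARGET-frame slide mm [  17.5 -133.8    0.3] | turn deg [ 0.7  -1.66 -0.68]
```

Emit:
arm_command(slide=[[0.003,-0.035,0],[0.004,-0.035,0],[0.004,-0.03,0.005],[0.003,-0.015,0.015],[0,-0.004,0.02],[0,0,0.02],[0,0,0.01],[0,0,0]], angular=[[0.3,-0.8,-0.3],[0.4,-0.8,-0.4],[0,0,0],[0,0,0],[0,0,0],[0,0,0],[0,0,0],[0,0,0]], hand=[0.075,0.075,0.075,0.075,0.075,0.075,0.075,0.075])

```text
time: 23.6
tool_pos: [0.5837, 0.1043, 0.1318]
tcp_rot: [-3.14, 0.012, -0.015]
wrist_force: [-0.3, 1.1, 0.9]
width: 0.882
```

```bash
python3 -c "
from h import *
need([.584,.108,.047],-1)
c=bot.get_calibration('wrist')
im=bot.read_camera('wrist')[:,:,::-1]
cv2.imwrite('pics/w17.png',im)
"
```

```text
t 23.6 tcp [0.5837 0.1043 0.1318] yaw -0.43 tilt 0.55 w 0.882 F [-0.3  1.1  0.9]
NOW-frame slide mm [-0.5 -3.6 84.8] | TARGET-frame slide mm [ 0.2 -3.7 84.8] | turn deg [-0.07 -0.54  0.57]
```

View pics/w17.png

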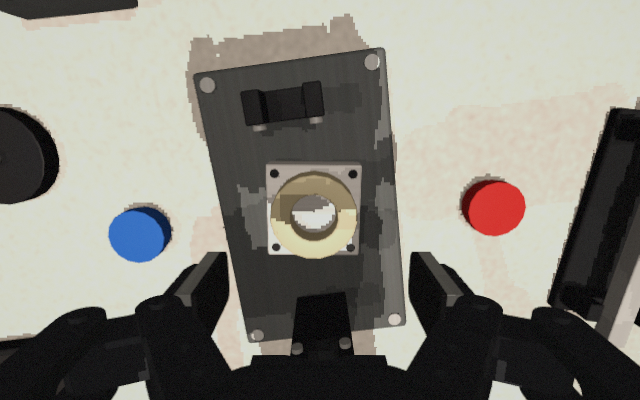

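```bash
python3 -c "
from pad import *
c=bot.get_calibration('wrist')
im=cv2.imread('pics/w17.png')
hsv=cv2.cvtColor(im,cv2.COLOR_BGR2HSV)
m=((hsv[...,1]>70)&(abs(hsv[...,0].astype(int)-25)<10)).astype(np.uint8);m[:150]=0;m[280:]=0;m[:,:255]=0;m[:,370:]=0
cn=max(cv2.findContours(m,cv2.RETR_EXTERNAL,cv2.CHAIN_APPROX_NONE)[0],key=cv2.contourArea)
print(cv2.boundingRect(cn),cv2.minEnclosingCircle(cn))
print(cast(c,cv2.minEnclosingCircle(cn)[0],.056),cast(c,(314,215),.056))
print(cast(c,np.mean([(275,173),(353,174),(350,247),(276,247)],0),.038))
"
```

```text
(271, 171, 87, 70) ((314.0, 214.0), 43.566139221191406)
[0.58639669 0.10740557 0.056     ] [0.58574311 0.10741242 0.056     ]
[0.58383259 0.10801535 0.038     ]
```

Emit:
arm_command(slide=[[0.001,-0.003,0.01],[0,0,0.015],[0,0,0.015],[0,0,0.01],[0,0,0.004],[0,0,0],[0,0,0],[0,0,0]], angular=[[0,-0.5,0.5],[0,0,0],[0,0,0],[0,0,0],[0,0,0],[0,0,0],[0,0,0],[0,0,0]], hand=[0.075,0.075,0.075,0.075,0.075,0.075,0.075,0.075])

```text
time: 24.45
tool_pos: [0.5871, 0.1062, 0.0758]
tcp_rot: [-3.14, 0.031, -0.006]
wrist_force: [-0.2, 0.5, 0.1]
width: 0.881
```

```bash
python3 -c "
from h import *
need([.585,.1075,.046],-1)
c=bot.get_calibration('wrist')
im=bot.read_camera('wrist')[:,:,::-1]
cv2.imwrite('pics/w18.png',im)
"
```

```text
t 24.45 tcp [0.5871 0.1062 0.0758] yaw -1.12 tilt 0.24 w 0.881 F [-0.2  0.5  0.1]
NOW-frame slide mm [-2.3 -1.3 29.8] | TARGET-frame slide mm [-2.1 -1.3 29.8] | turn deg [-0.09 -0.22 -0.12]
```

View pics/w18.png

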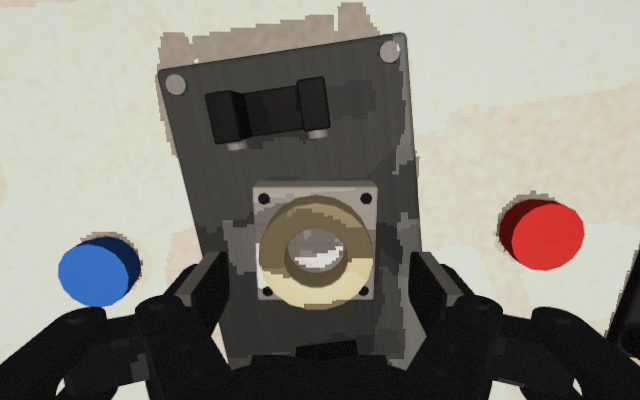

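Emit:
arm_command(slide=[[-0.002,-0.001,0.008],[0,0,0.01],[0,0,0.007],[0,0,0.003],[0,0,0],[0,0,0],[0,0,0],[0,0,0]], angular=[[0,-0.2,0],[0,0,0],[0,0,0],[0,0,0],[0,0,0],[0,0,0],[0,0,0],[0,0,0]], hand=[0.075,0.075,0.075,0.075,0.075,0.075,0.075,0.075])

```text
time: 25.3
tool_pos: [0.5858, 0.1076, 0.0464]
tcp_rot: [-3.14, 0.03, -0.003]
wrist_force: [-0.6, -0.4, -0.7]
width: 0.876
```

```bash
python3 -c "
from h import *
need([.585,.1075,.046],-1)
im=bot.read_camera('side')[:,:,::-1]
cv2.imwrite('pics/s19.png',cv2.resize(im[130:230,260:390],None,fx=6,fy=6,interpolation=cv2.INTER_CUBIC))
"
```

```text
t 25.3 tcp [0.5858 0.1076 0.0464] yaw -1.1 tilt 0.16 w 0.876 F [-0.6 -0.4 -0.7]
NOW-frame slide mm [-0.8  0.1  0.4] | TARGET-frame slide mm [-0.8  0.1  0.4] | turn deg [-0.1  -0.12 -0.1 ]
```

View pics/s19.png

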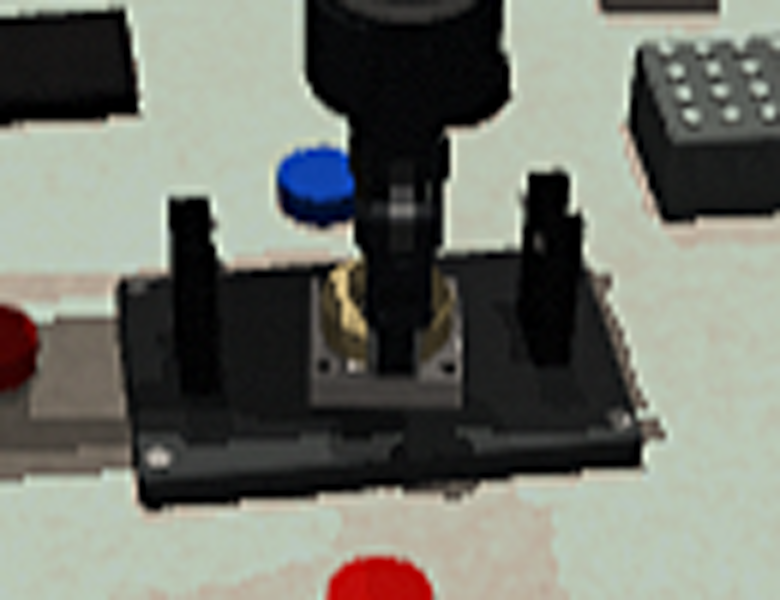

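Emit:
arm_command(slide=[[0,0,0],[0,0,0],[0,0,0],[0,0,0],[0,0,0],[0,0,0],[0,0,0],[0,0,0]], angular=[[0,0,0],[0,0,0],[0,0,0],[0,0,0],[0,0,0],[0,0,0],[0,0,0],[0,0,0]], hand=[0.065,0.06,0.055,0.045,0.045,0.045,0.045,0.045], squeeze=35)

```text
time: 26.15
tool_pos: [0.5867, 0.1076, 0.0476]
tcp_rot: [-3.139, 0.03, -0.006]
wrist_force: [-0.3, 0.6, 0.1]
width: 0.644
```

```bash
python3 -c "
from h import *
need([.585,.1075,.046],-1)
"
```

```text
t 26.15 tcp [0.5867 0.1076 0.0476] yaw -1.1 tilt 0.26 w 0.644 F [-0.3  0.6  0.1]
NOW-frame slide mm [-1.7  0.2  1.6] | TARGET-frame slide mm [-1.7  0.2  1.6] | turn deg [-0.12 -0.23 -0.1 ]
```

Emit:
arm_command(slide=[[0,0,-0.003],[0,0,-0.006],[0,0,-0.01],[0,0,-0.015],[0,0,-0.02],[0,0,-0.025],[0,0,-0.02],[0,0,0]], angular=[[0,0,0],[0,0,0],[0,0,0],[0,0,0],[0,0,0],[0,0,0],[0,0,0],[0,0,0]], hand=[0.045,0.045,0.045,0.045,0.045,0.045,0.045,0.045])

```text
time: 26.95
tool_pos: [0.5866, 0.1075, 0.1556]
tcp_rot: [-3.139, 0.03, -0.009]
wrist_force: [0.2, 0.5, -0.3]
width: 0.642
```

```bash
python3 -c "
from pad import *
need([.618,.331,.16],-1)
c=bot.get_calibration('wrist')
im=np.ascontiguousarray(bot.read_camera('wrist')[:,:,::-1])
cv2.imwrite('pics/w20.png',im)
p,R,s=pose()
hsv=cv2.cvtColor(im,cv2.COLOR_BGR2HSV)
im2=bot.read_camera('side')[:,:,::-1]
cv2.imwrite('pics/s20.png',cv2.resize(im2[70:230,240:400],None,fx=3.5,fy=3.5,interpolation=cv2.INTER_CUBIC))
"
```

```text
t 26.95 tcp [0.5866 0.1075 0.1556] yaw -1.1 tilt 0.37 w 0.642 F [ 0.2  0.5 -0.3]
NOW-frame slide mm [  27.1 -224.1   -3.7] | TARGET-frame slide mm [  27.5 -224.    -4.4] | turn deg [-0.14 -0.34 -0.1 ]
```

View pics/w20.png

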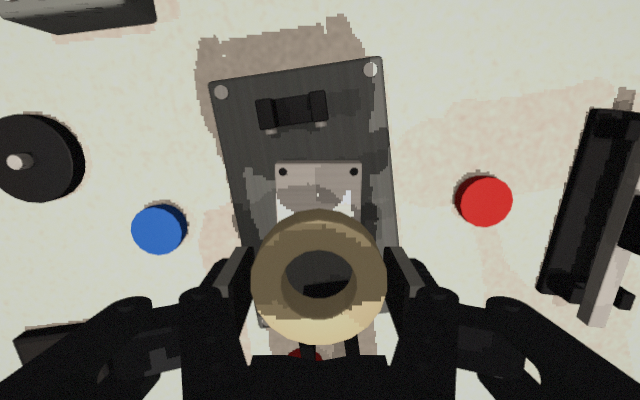

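View pics/s20.png

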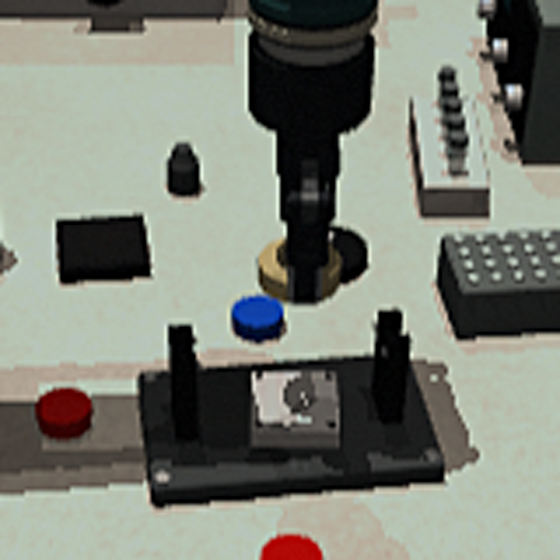

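Emit:
arm_command(slide=[[0.001,-0.01,0],[0.003,-0.02,0],[0.004,-0.03,0],[0.004,-0.03,0],[0.004,-0.03,0],[0.003,-0.025,0],[0.002,-0.01,0],[0,0,0]], angular=[[0,-0.3,0],[0,0,0],[0,0,0],[0,0,0],[0,0,0],[0,0,0],[0,0,0],[0,0,0]], hand=[0.045,0.045,0.045,0.045,0.045,0.045,0.045,0.045])

```text
time: 27.85
tool_pos: [0.6021, 0.2685, 0.1387]
tcp_rot: [3.138, -0.034, -0.039]
wrist_force: [-0.3, -0.4, -1.0]
width: 0.643
```

```bash
python3 -c "
from pad import *
need([.618,.331,.16],-1)
c=bot.get_calibration('wrist')
im=np.ascontiguousarray(bot.read_camera('wrist')[:,:,::-1])
cv2.imwrite('pics/w21.png',im)
p,R,s=pose();X=cast(c,(318.5,276),p[2]+.0084);print('ring-tcp',R.inv().apply(X-p))
print(proj(c,[.618,.331,.028]),proj(c,[.618,.331,.016]))
"
```

```text
t 27.85 tcp [0.6021 0.2685 0.1387] yaw -1.23 tilt 1.45 w 0.643 F [-0.3 -0.4 -1. ]
NOW-frame slide mm [ 14.1 -62.7 -21.9] | TARGET-frame slide mm [ 14.8 -62.8 -21.3] | turn deg [ 0.22  1.44 -0.23]
ring-tcp [ 0.00196574 -0.0010415  -0.00845806]
[229.47743262 178.95243491] [233.37225149 175.45073169]
```

View pics/w21.png

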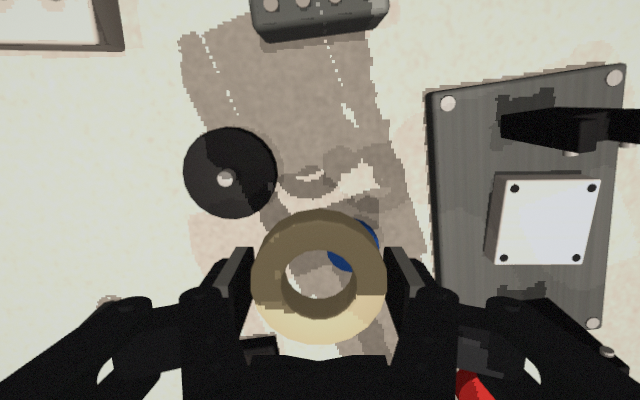

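```bash
python3 -c "
from pad import *
c=bot.get_calibration('wrist')
im=cv2.imread('pics/w21.png')
cn=blob(im,(175,115,285,225),75);print(cv2.boundingRect(cn),cv2.minEnclosingCircle(cn))
print(cast(c,(226,179),.028),cast(c,cv2.minEnclosingCircle(cn)[0],.016))
"
```

```text
(183, 127, 95, 92) ((229.63636779785156, 172.72727966308594), 47.656314849853516)
[0.6176724  0.33251921 0.028     ] [0.61974581 0.33262733 0.016     ]
```

Emit:
arm_command(slide=[[0.004,-0.015,0],[0.005,-0.02,0],[0.005,-0.018,0],[0.001,-0.008,0],[0,-0.002,0],[0,0,0],[0,0,0],[0,0,0]], angular=[[0.2,0.7,-0.2],[0,0.7,0],[0,0,0],[0,0,0],[0,0,0],[0,0,0],[0,0,0],[0,0,0]], hand=[0.045,0.045,0.045,0.045,0.045,0.045,0.045,0.045])

```text
time: 28.7
tool_pos: [0.6188, 0.3313, 0.1373]
tcp_rot: [3.14, -0.036, 0.0]
wrist_force: [0.8, 0.0, -1.1]
width: 0.643
```

```bash
python3 -c "
from pad import *
need([.6175,.3322,.0256],-1)
c=bot.get_calibration('wrist')
im=np.ascontiguousarray(bot.read_camera('wrist')[:,:,::-1])
cv2.imwrite('pics/w22.png',im)
"
```

```text
t 28.7 tcp [0.6188 0.3313 0.1373] yaw -1.31 tilt 0.11 w 0.643 F [ 0.8  0.  -1.1]
NOW-frame slide mm [ -1.4  -1.1 111.7] | TARGET-frame slide mm [ -1.4  -0.9 111.7] | turn deg [ 0.11 -0.01 -0.31]
```

View pics/w22.png

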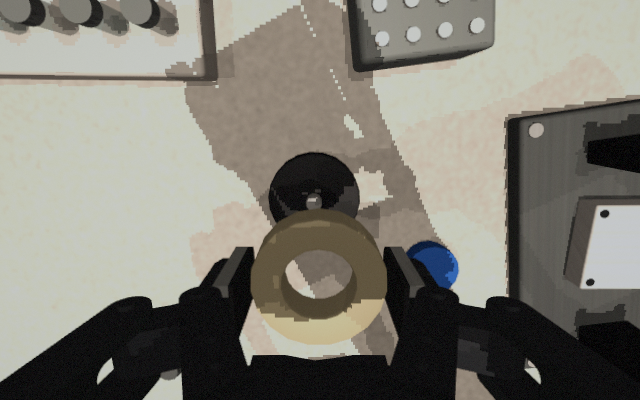

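Emit:
arm_command(slide=[[-0.001,-0.001,0.008],[0,0,0.015],[0,0,0.015],[0,0,0.015],[0,0,0.01],[0,0,0.005],[0,0,0],[0,0,0]], angular=[[0.1,0,-0.3],[0,0,0],[0,0,0],[0,0,0],[0,0,0],[0,0,0],[0,0,0],[0,0,0]], hand=[0.045,0.045,0.045,0.045,0.045,0.045,0.045,0.045])

```text
time: 29.55
tool_pos: [0.6158, 0.3298, 0.06]
tcp_rot: [3.139, -0.03, -0.007]
wrist_force: [-0.5, 0.0, -0.4]
width: 0.65
```

```bash
python3 -c "
from pad import *
need([.6175,.3322,.0256],-1)
c=bot.get_calibration('wrist')
im=np.ascontiguousarray(bot.read_camera('wrist')[:,:,::-1])
cv2.imwrite('pics/w23.png',im)
"
```

```text
t 29.55 tcp [0.6158 0.3298 0.06  ] yaw -1.08 tilt 0.31 w 0.65 F [-0.5  0.  -0.4]
NOW-frame slide mm [ 1.8 -2.5 34.4] | TARGET-frame slide mm [ 1.6 -2.4 34.4] | turn deg [ 0.16  0.27 -0.08]
```

View pics/w23.png

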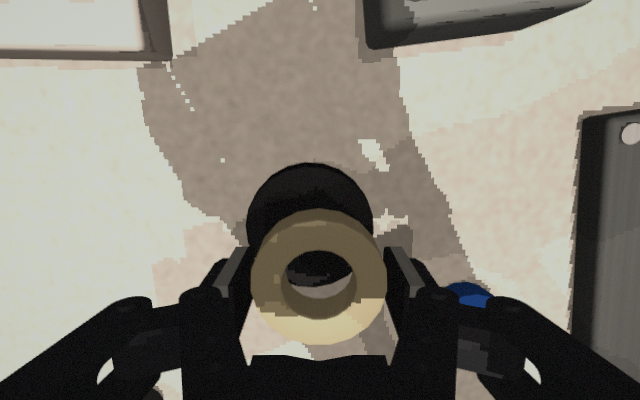

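Emit:
arm_command(slide=[[0.002,-0.003,0],[0,0,0],[0,0,0.004],[0,0,0.005],[0,0,0.004],[0,0,0],[0,0,0],[0,0,0]], angular=[[0.2,0.3,0],[0,0,0],[0,0,0],[0,0,0],[0,0,0],[0,0,0],[0,0,0],[0,0,0]], hand=[0.045,0.045,0.045,0.045,0.045,0.045,0.045,0.045])

```text
time: 30.4
tool_pos: [0.6199, 0.3341, 0.0489]
tcp_rot: [-3.138, 0.029, -0.009]
wrist_force: [-0.1, 0.2, -0.3]
width: 0.645
```

```bash
python3 -c "
from pad import *
need([.6175,.3327,.0256],-1)
c=bot.get_calibration('wrist')
im=np.ascontiguousarray(bot.read_camera('wrist')[:,:,::-1])
cv2.imwrite('pics/w24.png',im)
"
```

```text
t 30.4 tcp [0.6199 0.3341 0.0489] yaw -1.07 tilt 0.37 w 0.645 F [-0.1  0.2 -0.3]
NOW-frame slide mm [-2.5  1.6 23.3] | TARGET-frame slide mm [-2.4  1.5 23.3] | turn deg [-0.19 -0.31 -0.07]
```

View pics/w24.png

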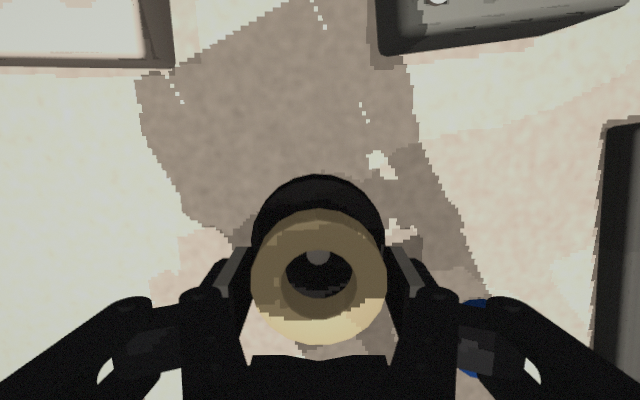

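```bash
python3 -c "
from pad import *
c=bot.get_calibration('wrist');p,R,s=pose()
print(p,cast(c,(318,257),.028),proj(c,[p[0],p[1],.028]),proj(c,[p[0],p[1],.028+.0297]))
"
```

```text
[0.61998187 0.3341602  0.04900835] [0.61693055 0.33475363 0.028     ] [319.12850496 251.01505122] [319.01603147 280.17964054]
```

Emit:
arm_command(slide=[[-0.0025,0,0.003],[0,0,0.005],[0,0,0.005],[0,0,0.005],[0,0,0.002],[0,0,0],[0,0,0],[0,0,0]], angular=[[-0.2,-0.3,0],[0,0,0],[0,0,0],[0,0,0],[0,0,0],[0,0,0],[0,0,0],[0,0,0]], hand=[0.045,0.045,0.045,0.045,0.045,0.045,0.045,0.045])

```text
time: 31.25
tool_pos: [0.617, 0.3341, 0.0267]
tcp_rot: [3.141, -0.029, -0.001]
wrist_force: [0.0, 0.7, -0.3]
width: 0.644
```

```bash
python3 -c "
from pad import *
need([.617,.334,.0256],-1)
c=bot.get_calibration('wrist')
im=np.ascontiguousarray(bot.read_camera('wrist')[:,:,::-1])
cv2.imwrite('pics/w25.png',im[150:370,200:440])
"
```

```text
t 31.25 tcp [0.617  0.3341 0.0267] yaw -1.07 tilt 0.06 w 0.644 F [ 0.   0.7 -0.3]
NOW-frame slide mm [-0.   0.1  1.1] | TARGET-frame slide mm [-0.   0.1  1.1] | turn deg [ 0.04  0.04 -0.07]
```

View pics/w25.png

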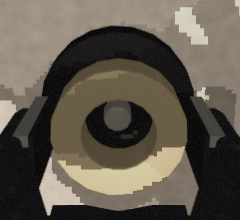

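Post is inside the hole. Final touch down, then release.

Emit:
arm_command(slide=[[0,0,0.001],[0,0,0.001],[0,0,0.001],[0,0,0],[0,0,0],[0,0,0],[0,0,0],[0,0,0]], angular=[[0,0,0],[0,0,0],[0,0,0],[0,0,0],[0,0,0],[0,0,0],[0,0,0],[0,0,0]], hand=[0.045,0.045,0.045,0.045,0.045,0.045,0.045,0.045])

```text
time: 32.1
tool_pos: [0.6179, 0.3345, 0.0257]
tcp_rot: [-3.141, 0.029, -0.002]
wrist_force: [-0.9, -0.9, 1.4]
width: 0.643
```

Emit:
arm_command(slide=[[0,0,0],[0,0,0],[0,0,0],[0,0,0],[0,0,0],[0,0,-0.01],[0,0,-0.02],[0,0,-0.04]], angular=[[0,0,0],[0,0,0],[0,0,0],[0,0,0],[0,0,0],[0,0,0],[0,0,0],[0,0,0]], hand=[0.06,0.065,0.07,0.075,0.078,0.08,0.08,0.0854])

```text
time: 32.9
tool_pos: [0.6128, 0.3319, 0.0902]
tcp_rot: [3.135, -0.029, -0.019]
wrist_force: [0.1, -0.7, -1.2]
width: 1.001
```

```bash
python3 -c "
from pad import *
need([.583,.108,.2],-1)
c=bot.get_calibration('wrist')
im=np.ascontiguousarray(bot.read_camera('wrist')[:,:,::-1])
cv2.imwrite('pics/w26.png',im)
"
```

```text
t 32.9 tcp [0.6128 0.3319 0.0902] yaw -1.08 tilt 0.77 w 1.001 F [ 0.1 -0.7 -1.2]
NOW-frame slide mm [ -26.8  225.2 -108.1] | TARGET-frame slide mm [ -25.8  224.4 -109.8] | turn deg [ 0.37  0.67 -0.07]
```

View pics/w26.png

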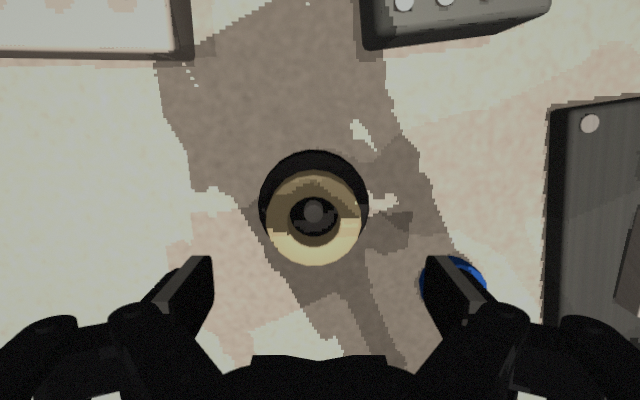

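Emit:
arm_command(slide=[[0,0.005,-0.035],[-0.004,0.025,-0.03],[-0.005,0.035,-0.01],[-0.005,0.035,0],[-0.005,0.035,0],[-0.004,0.025,0],[0,0.015,0],[0,0,0]], angular=[[0.4,0.7,0],[0,0,0],[0,0,0],[0,0,0],[0,0,0],[0,0,0],[0,0,0],[0,0,0]], hand=[0.0854,0.0854,0.0854,0.0854,0.0854,0.0854,0.0854,0.0854])

```text
time: 33.75
tool_pos: [0.5966, 0.1575, 0.1912]
tcp_rot: [-3.126, 0.024, -0.057]
wrist_force: [1.0, 0.9, 0.6]
width: 1.0
```

```bash
python3 -c "
from pad import *
need([.583,.108,.1],-1)
"
```

```text
t 33.75 tcp [0.5966 0.1575 0.1912] yaw -0.91 tilt 2.26 w 1.0 F [1.  0.9 0.6]
NOW-frame slide mm [-16.1  51.1  89.9] | TARGET-frame slide mm [-12.7  49.7  91.2] | turn deg [-0.88 -2.08  0.11]
```

Emit:
arm_command(slide=[[-0.003,0.015,0.01],[-0.003,0.015,0.015],[-0.003,0.012,0.02],[-0.002,0.006,0.02],[0,0,0.01],[0,0,0],[0,0,0],[0,0,0]], angular=[[-0.4,-1,0],[-0.4,-1,0],[0,0,0],[0,0,0],[0,0,0],[0,0,0],[0,0,0],[0,0,0]], hand=[0.0854,0.0854,0.0854,0.0854,0.0854,0.0854,0.0854,0.0854])

```text
time: 34.55
tool_pos: [0.5847, 0.1096, 0.1074]
tcp_rot: [-3.141, 0.018, 0.013]
wrist_force: [0.7, -0.3, -0.0]
width: 1.001
```

```bash
python3 -c "
from pad import *
need([.583,.108,.032],-1)
c=bot.get_calibration('wrist')
im=np.ascontiguousarray(bot.read_camera('wrist')[:,:,::-1])
cv2.imwrite('pics/w27.png',im)
"
```

```text
t 34.55 tcp [0.5847 0.1096 0.1074] yaw -0.65 tilt 0.47 w 1.001 F [ 0.7 -0.3 -0. ]
NOW-frame slide mm [-1.   1.6 75.4] | TARGET-frame slide mm [-1.7  1.6 75.4] | turn deg [-0.01  0.47  0.35]
```

View pics/w27.png

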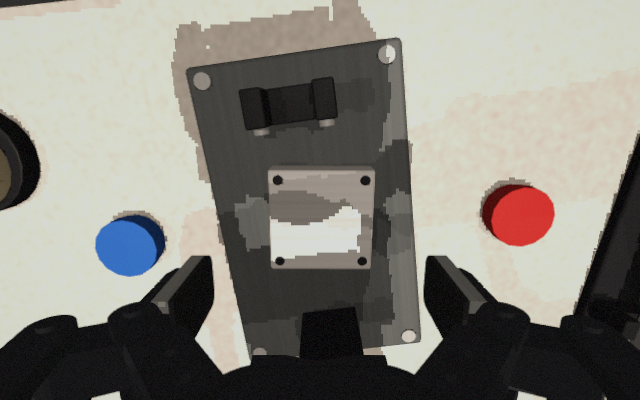

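```bash
python3 -c "
from pad import *
c=bot.get_calibration('wrist')
P=np.array([cast(c,u,.038)[:2] for u in [(277.5,180.5),(365,180.5),(361.5,261),(280,261)]])
print(P,P.mean(0))
for a,b in [(0,1),(3,2)]: d=P[a]-P[b];print(np.degrees(np.arctan2(d[1],d[0]))-90)
for a,b in [(0,3),(1,2)]: d=P[a]-P[b];print(np.degrees(np.arctan2(d[1],d[0])))
"
```

```text
[[0.60901392 0.1338741 ]
 [0.60844458 0.0821243 ]
 [0.55673101 0.08308707]
 [0.55728857 0.13446401]] [0.58286952 0.10838737]
-0.6303284517143766
-0.6217656522555473
-0.6534155110869703
-1.0665786445596548
```

Emit:
arm_command(slide=[[-0.001,0.001,0.01],[0,0,0.015],[0,0,0.018],[0,0,0.015],[0,0,0.007],[0,0,0],[0,0,0],[0,0,0]], angular=[[0,0.5,0],[0,0,0],[0,0,0],[0,0,0],[0,0,0],[0,0,0],[0,0,0],[0,0,0]], hand=[0.0854,0.0854,0.0854,0.0854,0.0854,0.0854,0.0854,0.0854])

```text
time: 35.4
tool_pos: [0.5857, 0.1098, 0.04]
tcp_rot: [-3.14, 0.016, -0.011]
wrist_force: [0.6, 1.2, -0.5]
width: 0.998
```

```bash
python3 -c "
from pad import *
need([.583,.1083,.027],-.7)
"
```

```text
t 35.4 tcp [0.5857 0.1098 0.04  ] yaw -0.57 tilt 0.4 w 0.998 F [ 0.6  1.2 -0.5]
NOW-frame slide mm [-2.8  1.5 13. ] | TARGET-frame slide mm [-2.7  1.5 13. ] | turn deg [-0.07 -0.39  0.13]
```

Emit:
arm_command(slide=[[-0.003,0.0015,0.003],[0,0,0.004],[0,0,0.003],[0,0,0.001],[0,0,0],[0,0,0],[0,0,0],[0,0,0]], angular=[[0,-0.4,0],[0,0,0],[0,0,0],[0,0,0],[0,0,0],[0,0,0],[0,0,0],[0,0,0]], hand=[0.0854,0.0854,0.0854,0.0854,0.0854,0.0854,0.0854,0.0854])

```text
time: 36.2
tool_pos: [0.5845, 0.1084, 0.0305]
tcp_rot: [-3.14, 0.016, -0.006]
wrist_force: [-0.1, 0.8, 0.0]
width: 1.004
```

```bash
python3 -c "
from pad import *
need([.583,.1083,.027],-.7)
im=np.ascontiguousarray(bot.read_camera('wrist')[:,:,::-1])
cv2.imwrite('pics/w28.png',im)
im=bot.read_camera('side')[:,:,::-1]
cv2.imwrite('pics/s28.png',cv2.resize(im[130:230,260:390],None,fx=6,fy=6,interpolation=cv2.INTER_CUBIC))
"
```

```text
t 36.2 tcp [0.5845 0.1084 0.0305] yaw -0.58 tilt 0.23 w 1.004 F [-0.1  0.8  0. ]
NOW-frame slide mm [-1.5  0.1  3.5] | TARGET-frame slide mm [-1.5  0.1  3.5] | turn deg [-0.1  -0.21  0.12]
```

View pics/w28.png

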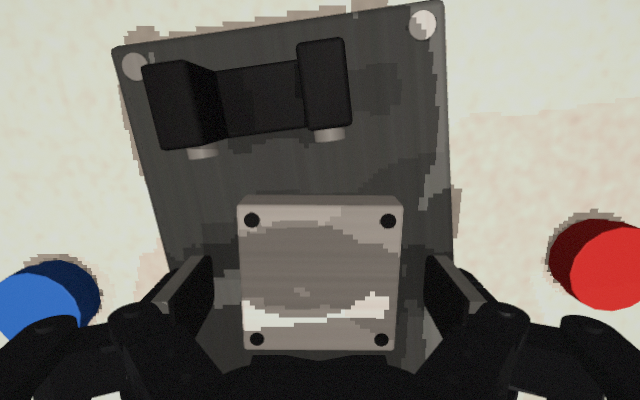

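View pics/s28.png

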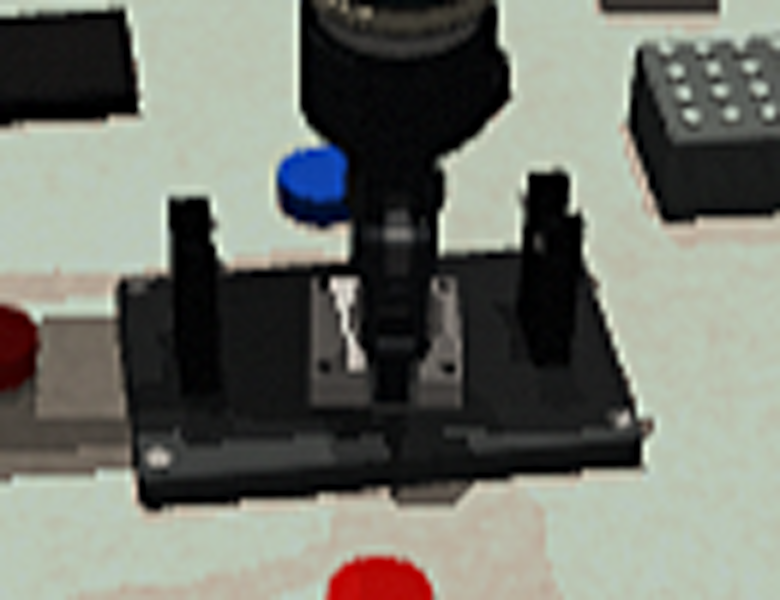

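Emit:
arm_command(slide=[[-0.0015,0,0.002],[0,0,0.001],[0,0,0.001],[0,0,0],[0,0,0],[0,0,0],[0,0,0],[0,0,0]], angular=[[0,-0.2,0.1],[0,0,0],[0,0,0],[0,0,0],[0,0,0],[0,0,0],[0,0,0],[0,0,0]], hand=[0.0854,0.0854,0.08,0.075,0.07,0.06,0.05,0.05], squeeze=60)

```text
time: 37.1
tool_pos: [0.5831, 0.1084, 0.0266]
tcp_rot: [-3.14, 0.019, -0.0]
wrist_force: [0.2, -0.3, -0.0]
width: 0.733
```

```bash
python3 -c "
from pad import *
need([.583,.1083,.027],-.7)
"
```

```text
t 37.1 tcp [0.5831 0.1084 0.0266] yaw -0.68 tilt 0.1 w 0.733 F [ 0.2 -0.3 -0. ]
NOW-frame slide mm [-0.1  0.1 -0.4] | TARGET-frame slide mm [-0.1  0.1 -0.4] | turn deg [-0.1  -0.01  0.02]
```

Gripped (62.6 mm). Lift straight up.

Emit:
arm_command(slide=[[0,0,-0.002],[0,0,-0.005],[0,0,-0.01],[0,0,-0.015],[0,0,-0.02],[0,0,-0.03],[0,0,-0.025],[0,0,0]], angular=[[0,0,0],[0,0,0],[0,0,0],[0,0,0],[0,0,0],[0,0,0],[0,0,0],[0,0,0]], hand=[0.05,0.05,0.05,0.05,0.05,0.05,0.05,0.05])

```text
time: 37.9
tool_pos: [0.5818, 0.1081, 0.1407]
tcp_rot: [-3.14, 0.019, 0.003]
wrist_force: [1.4, 0.0, -1.6]
width: 0.734
```

```bash
python3 -c "
from pad import *
need([.425,.34,.15],5)
im=np.ascontiguousarray(bot.read_camera('wrist')[:,:,::-1])
cv2.imwrite('pics/w29.png',im)
"
```

```text
t 37.9 tcp [0.5818 0.1081 0.1407] yaw -0.68 tilt 0.15 w 0.734 F [ 1.4  0.  -1.6]
NOW-frame slide mm [-159.5 -230.1   -8.7] | TARGET-frame slide mm [-136.  -244.7   -9.3] | turn deg [-0.09  0.11 -5.68]
```

View pics/w29.png

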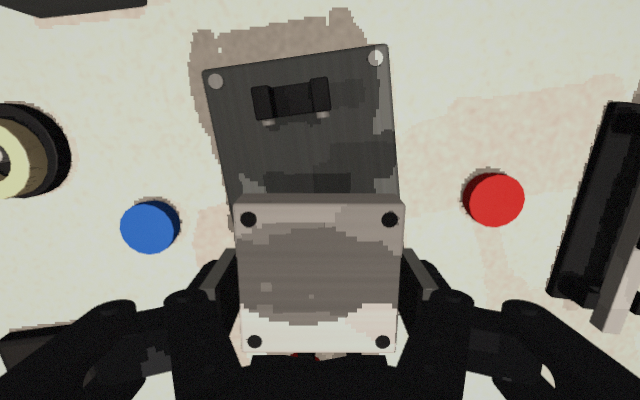

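```bash
python3 -c "
from pad import *
c=bot.get_calibration('side');t=bot.get_calibration('top')
print('base side',cast(c,(234,145),0)); o,d=ray(c,(229.5,113))
y=cast(c,(234,145),0)[1]; print('top z',o+d*(y-o[1])/d[1]); print('top cam',[cast(t,(155,312),z) for z in (.05,.1)])
P=[cast(t,(130+(u+.5)/4-.5,150+(v+.5)/4-.5),.016)[:2] for u,v in [(60,392),(191,377),(203,506),(70,522)]]
P=np.array(P);print(P,P.mean(0))
for a,b in [(0,3),(1,2)]: d=P[a]-P[b];print(np.degrees(np.arctan2(d[1],d[0])))
for a,b in [(0,1),(3,2)]: d=P[a]-P[b];print(np.degrees(np.arctan2(d[1],d[0]))-90)
"
```

```text
base side [0.32224448 0.33034176 0.        ]
top z [0.32287303 0.33034176 0.10973521]
top cam [array([0.31331114, 0.3418699 , 0.05      ]), array([0.31551478, 0.32580567, 0.1       ])]
[[0.45789222 0.38295971]
 [0.46656882 0.3061087 ]
 [0.39295843 0.29660153]
 [0.38349314 0.37384333]] [0.42522815 0.33987832]
6.985826714672833
7.359314515422851
6.441509450686723
6.986255753091513
```

Emit:
arm_command(slide=[[-0.002,-0.005,-0.01],[-0.004,-0.012,-0.01],[-0.008,-0.018,-0.005],[-0.01,-0.022,-0.002],[-0.01,-0.022,0],[-0.01,-0.022,0],[-0.01,-0.022,0],[-0.01,-0.022,0]], angular=[[0,0,0],[0,0,-1.5],[0,0,-2],[0,0,-2],[0,0,-2.2],[0,0,0],[0,0,0],[0,0,0]], hand=[0.05,0.05,0.05,0.05,0.05,0.05,0.05,0.05])

```text
time: 38.75
tool_pos: [0.4969, 0.2533, 0.1633]
tcp_rot: [-3.134, -0.206, 0.027]
wrist_force: [0.4, 0.8, -2.1]
width: 0.732
```

```bash
python3 -c "
from pad import *
need([.4255,.34,.13],7)
"
```

```text
t 38.75 tcp [0.4969 0.2533 0.1633] yaw 7.54 tilt 0.97 w 0.732 F [ 0.4  0.8 -2.1]
NOW-frame slide mm [-58.9 -95.2  34.4] | TARGET-frame slide mm [-60.3 -94.7  33.3] | turn deg [-0.1   0.97  0.54]
```

Emit:
arm_command(slide=[[-0.01,-0.016,0],[-0.01,-0.016,0.002],[-0.01,-0.016,0.002],[-0.006,-0.01,0.002],[-0.003,-0.004,0],[0,0,0],[0,0,0],[0,0,0]], angular=[[0,0.5,0.2],[0,0.5,0.3],[0,0,0],[0,0,0],[0,0,0],[0,0,0],[0,0,0],[0,0,0]], hand=[0.05,0.05,0.05,0.05,0.05,0.05,0.05,0.05])

```text
time: 39.55
tool_pos: [0.4407, 0.3163, 0.154]
tcp_rot: [3.133, 0.212, -0.013]
wrist_force: [0.8, -0.2, -1.9]
width: 0.728
```

```bash
python3 -c "
from pad import *
need([.4255,.34,.13],7)
c=bot.get_calibration('wrist')
im=np.ascontiguousarray(bot.read_camera('wrist')[:,:,::-1])
cv2.imwrite('pics/w30.png',im)
print([proj(c,X) for X in P] if 0 else proj(c,[.4255,.34,.016]))
"
```

```text
t 39.55 tcp [0.4407 0.3163 0.154 ] yaw 7.74 tilt 0.49 w 0.728 F [ 0.8 -0.2 -1.9]
NOW-frame slide mm [-11.7 -25.5  24.1] | TARGET-frame slide mm [-12.2 -25.4  24. ] | turn deg [0.03 0.49 0.74]
[287.06711901 206.6428165 ]
```

View pics/w30.png

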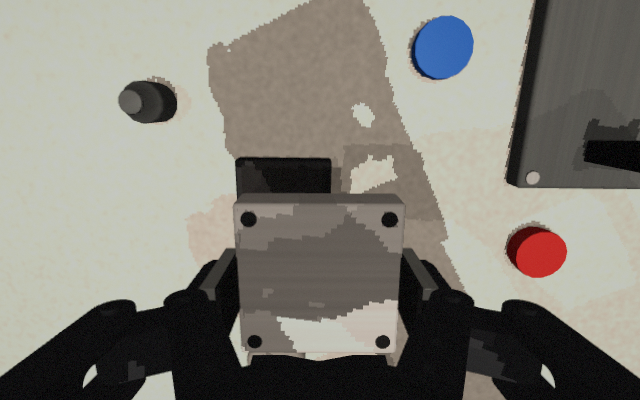

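```bash
python3 -c "
from pad import *
c=bot.get_calibration('wrist')
im=cv2.imread('pics/w30.png')
cv2.imwrite('pics/w30c.png',cv2.resize(im[145:215,220:350],None,fx=6,fy=6,interpolation=cv2.INTER_CUBIC))
a,b=cast(c,(238,158.5),.016),cast(c,(330,158.5),.016);d=a-b;print(a,b,np.degrees(np.arctan2(d[1],d[0]))-90,np.hypot(*d[:2]))
n=np.array([-(-d[1]),0]) 
u=d[:2]/np.hypot(*d[:2]);n=np.array([-u[1],u[0]]);n=n if n[0]<0 else -n
print((a+b)[:2]/2+n*.038)
"
```

```text
[0.45917101 0.3819673  0.016     ] [0.4688123 0.3111824 0.016    ] 7.756271527188218 0.0714384874700671
[0.42633931 0.34144639]
```

View pics/w30c.png

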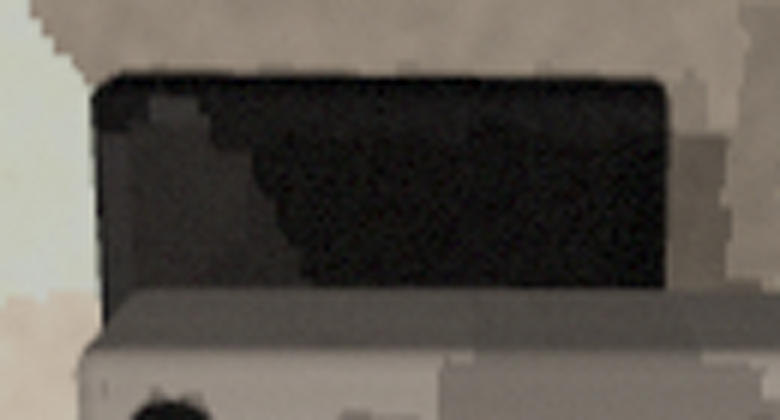

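Emit:
arm_command(slide=[[-0.003,-0.007,0.003],[-0.004,-0.009,0.005],[-0.003,-0.007,0.01],[-0.001,-0.002,0.015],[0,0,0.01],[0,0,0.005],[0,0,0],[0,0,0]], angular=[[0,0.5,0.4],[0,0,0],[0,0,0],[0,0,0],[0,0,0],[0,0,0],[0,0,0],[0,0,0]], hand=[0.05,0.05,0.05,0.05,0.05,0.05,0.05,0.05])

```text
time: 40.4
tool_pos: [0.4256, 0.3414, 0.1017]
tcp_rot: [3.135, 0.196, 0.0]
wrist_force: [0.0, -0.3, -2.0]
width: 0.73
```

```bash
python3 -c "
from pad import *
need([.426,.3405,.0226],7.3)
"
```

```text
t 40.4 tcp [0.4256 0.3414 0.1017] yaw 7.17 tilt 0.04 w 0.73 F [ 0.  -0.3 -2. ]
NOW-frame slide mm [ 0.3  0.9 79.1] | TARGET-frame slide mm [ 0.3  1.  79.1] | turn deg [ 0.04 -0.01 -0.13]
```

Emit:
arm_command(slide=[[0,0.001,0.008],[0,0,0.012],[0,0,0.015],[0,0,0.012],[0,0,0.006],[0,0,0],[0,0,0],[0,0,0]], angular=[[0,0,0],[0,0,0],[0,0,0],[0,0,0],[0,0,0],[0,0,0],[0,0,0],[0,0,0]], hand=[0.05,0.05,0.05,0.05,0.05,0.05,0.05,0.05])

```text
time: 41.2
tool_pos: [0.4275, 0.3407, 0.0461]
tcp_rot: [-3.135, -0.195, -0.005]
wrist_force: [0.3, 0.2, -2.0]
width: 0.731
```

```bash
python3 -c "
from pad import *
need([.426,.3405,.0226],7.3)
im=np.ascontiguousarray(bot.read_camera('wrist')[:,:,::-1])
cv2.imwrite('pics/w31.png',im)
"
```

```text
t 41.2 tcp [0.4275 0.3407 0.0461] yaw 7.1 tilt 0.18 w 0.731 F [ 0.3  0.2 -2. ]
NOW-frame slide mm [-1.6  0.  23.5] | TARGET-frame slide mm [-1.5 -0.  23.5] | turn deg [-0.04 -0.17 -0.2 ]
```

View pics/w31.png

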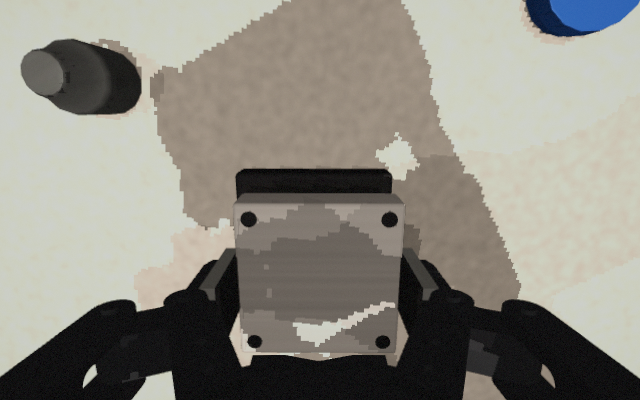

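Emit:
arm_command(slide=[[-0.001,-0.001,0.004],[0,0,0.006],[0,0,0.005],[0,0,0.003],[0,0,0.001],[0,0,0],[0,0,0],[0,0,0]], angular=[[0,-0.2,0],[0,0,0],[0,0,0],[0,0,0],[0,0,0],[0,0,0],[0,0,0],[0,0,0]], hand=[0.05,0.05,0.05,0.05,0.05,0.05,0.05,0.05])

```text
time: 42.05
tool_pos: [0.4273, 0.3425, 0.0269]
tcp_rot: [-3.133, -0.195, -0.003]
wrist_force: [0.9, 0.3, -2.1]
width: 0.733
```

```bash
python3 -c "
from pad import *
need([.426,.341,.0226],7.3)
im=np.ascontiguousarray(bot.read_camera('wrist')[:,:,::-1])
cv2.imwrite('pics/w32.png',im[130:380,180:460])
"
```

```text
t 42.05 tcp [0.4273 0.3425 0.0269] yaw 7.11 tilt 0.16 w 0.733 F [ 0.9  0.3 -2.1]
NOW-frame slide mm [-1.5  1.3  4.3] | TARGET-frame slide mm [-1.5  1.3  4.3] | turn deg [-0.12 -0.1  -0.19]
```

View pics/w32.png

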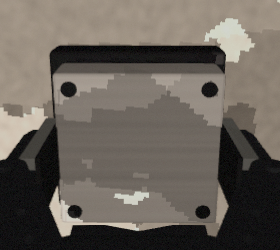

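Emit:
arm_command(slide=[[-0.001,0,0.002],[0,0,0.001],[0,0,0.001],[0,0,0.001],[0,0,0],[0,0,0.001],[0,0,0],[0,0,0]], angular=[[-0.1,0,0],[0,0,0],[0,0,0],[0,0,0],[0,0,0],[0,0,0],[0,0,0],[0,0,0]], hand=[0.05,0.05,0.05,0.05,0.05,0.05,0.05,0.05])

```text
time: 42.9
tool_pos: [0.4272, 0.343, 0.0227]
tcp_rot: [-3.134, -0.195, -0.005]
wrist_force: [0.1, -0.9, -2.9]
width: 0.732
```

Emit:
arm_command(slide=[[0,0,0.001],[0,0,0.001],[0,0,0],[0,0,0],[0,0,0],[0,0,0],[0,0,0],[0,0,0]], angular=[[0,0,0],[0,0,0],[0,0,0],[0,0,0],[0,0,0],[0,0,0],[0,0,0],[0,0,0]], hand=[0.05,0.05,0.05,0.05,0.05,0.05,0.05,0.05])

```text
time: 43.7
tool_pos: [0.4275, 0.3432, 0.0226]
tcp_rot: [-3.134, -0.195, -0.005]
wrist_force: [-1.0, -0.6, 0.6]
width: 0.732
```

Emit:
arm_command(slide=[[0,0,0],[0,0,0],[0,0,0],[0,0,0],[0,0,0],[0,0,-0.01],[0,0,-0.02],[0,0,-0.04]], angular=[[0,0,0],[0,0,0],[0,0,0],[0,0,0],[0,0,0],[0,0,0],[0,0,0],[0,0,0]], hand=[0.07,0.075,0.08,0.0854,0.0854,0.0854,0.0854,0.0854])

```text
time: 44.5
tool_pos: [0.4235, 0.3403, 0.0892]
tcp_rot: [3.131, 0.194, -0.01]
wrist_force: [0.6, 0.1, 0.2]
width: 0.999
```

```bash
python3 -c "
from pad import *
need([.426,.341,.2],7.3)
im=np.ascontiguousarray(bot.read_camera('wrist')[:,:,::-1])
cv2.imwrite('pics/w33.png',im)
"
```

```text
t 44.5 tcp [0.4235 0.3403 0.0892] yaw 7.1 tilt 0.47 w 0.999 F [0.6 0.1 0.2]
NOW-frame slide mm [   1.8    0.2 -110.9] | TARGET-frame slide mm [   2.6   -0.3 -110.8] | turn deg [ 0.26  0.4  -0.2 ]
```

View pics/w33.png

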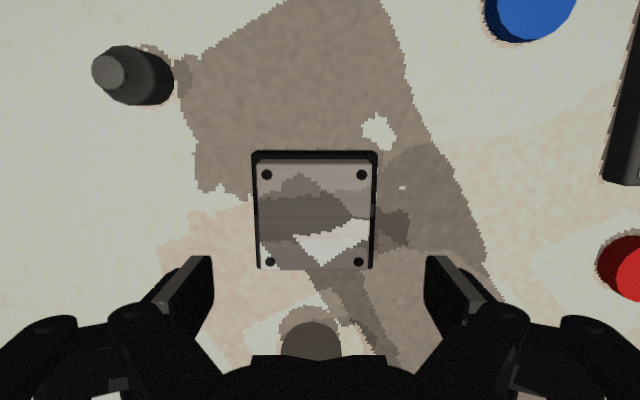

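Emit:
arm_command(slide=[[0,0,-0.03],[0,0,-0.03],[0,0,-0.03],[0,0.01,-0.02],[0,0.03,0],[0,0.04,0],[0,0.04,0],[0,0,0]], angular=[[0,0,0],[0,0,0],[0,0,0],[0,0,0],[0,0,0],[0,0,0],[0,0,0],[0,0,0]], hand=[0.0854,0.0854,0.0854,0.0854,0.0854,0.0854,0.0854,0.0854])

```text
time: 45.35
tool_pos: [0.4469, 0.2246, 0.2248]
tcp_rot: [-3.123, -0.201, -0.037]
wrist_force: [-0.3, 0.6, 0.4]
width: 0.999
```

Emit:
arm_command(slide=[[0,0.03,0],[0,0.03,0],[0,0.02,0],[0,0,0],[0,0,0],[0,0,0],[0,0,0],[0,0,0]], angular=[[0,0,0],[0,0,0],[0,0,0],[0,0,0],[0,0,0],[0,0,0],[0,0,0],[0,0,0]], hand=[0.0854,0.0854,0.0854,0.0854,0.0854,0.0854,0.0854,0.0854])

```text
time: 46.15
tool_pos: [0.4586, 0.1474, 0.2285]
tcp_rot: [-3.118, -0.201, -0.049]
wrist_force: [0.3, -0.3, -0.3]
width: 0.996
```

```bash
python3 -c "
from pad import *
need([.426,.341,.2],7.3)
im=np.ascontiguousarray(bot.read_camera('top')[:,:,::-1]);cv2.imwrite('pics/t34.png',im)
im=np.ascontiguousarray(bot.read_camera('side')[:,:,::-1]);cv2.imwrite('pics/s34.png',im)
"
```

```text
t 46.15 tcp [0.4586 0.1474 0.2285] yaw 7.36 tilt 2.06 w 0.996 F [ 0.3 -0.3 -0.3]
NOW-frame slide mm [  -8.5 -195.7   31.2] | TARGET-frame slide mm [  -7.7 -196.2   28.5] | turn deg [-0.87 -1.87  0.07]
```

View pics/t34.png

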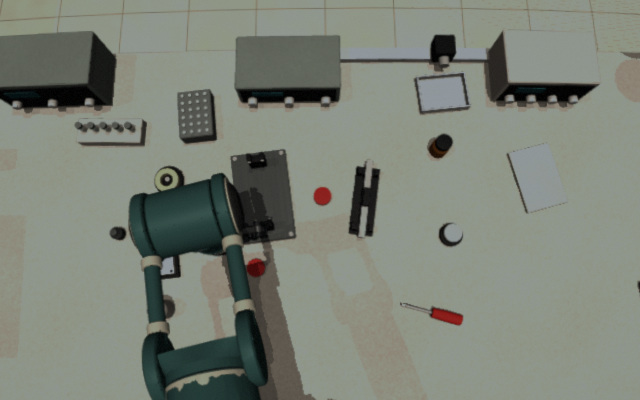

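View pics/s34.png

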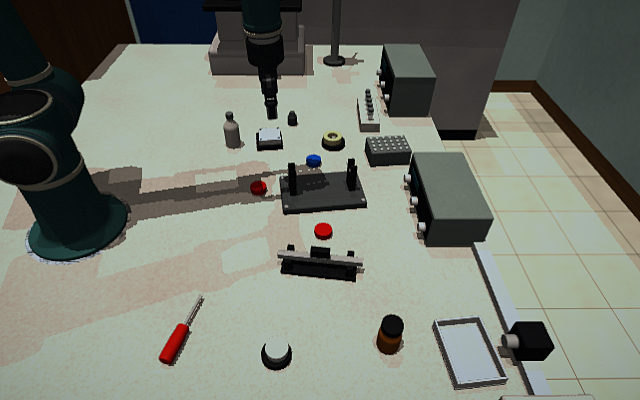

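```bash
python3 -c "
from pad import *
c=bot.get_calibration('top')
im=cv2.imread('pics/t34.png');g=cv2.cvtColor(im,cv2.COLOR_BGR2GRAY)
m=np.zeros_like(g);m[215:255,430:475]=(g[215:255,430:475]>165)*255
cv2.imwrite('pics/t34c.png',cv2.resize(im[150:260,340:480],None,fx=5,fy=5,interpolation=cv2.INTER_CUBIC))
print(cast(c,(452.3,232.8),.034), cast(c,(450.5,234.5),.016))
"
```

```text
[ 0.48659961 -0.32017153  0.034     ] [ 0.48467348 -0.32053151  0.016     ]
```

View pics/t34c.png

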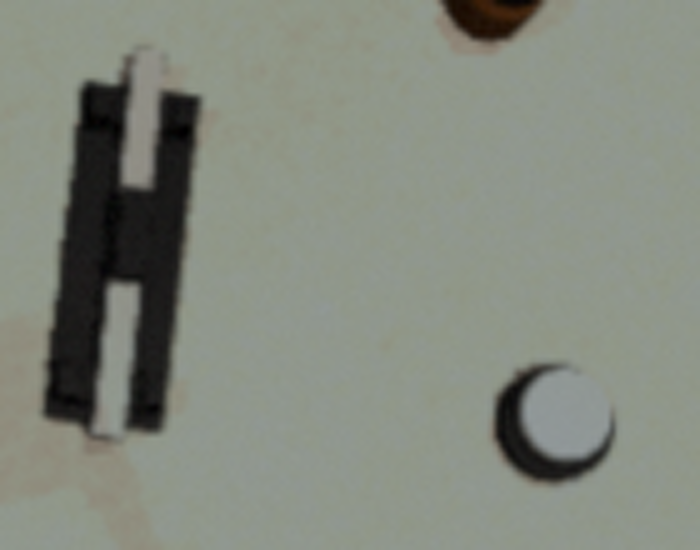

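```bash
python3 -c "
from workcell import bot
print(bot.read_state()['joint_vel'].round(3));print(bot.finish_job())"
```

```text
[-0.005 -0.001  0.001 -0.002  0.002 -0.001]
the job is handed in; nothing more can be done
None
```

I took the stack apart from the top and handed the job in at about 46 s on the robot's clock. `finish_job` gives no verdict, so the results below come from my own camera and force checks.

| Piece | Where it is | Last check |
|---|---|---|
| Bar | In both forks of its rest, handle up | Level, centred across the slots; one end stands about 10 mm past the base end, as it should when centred |
| Dish | On the small round pad | Kept level; about 3 mm from the pad's centre in the last top view |
| Ring | Over the post, flat on its pad | Post seen in the middle of the hole after release |
| Plate | On the square pad | Edges parallel to the pad's; about 2 mm off centre by the tool position |

- **Setting down:** each piece was lowered until the wrist force or a stalled height showed contact, and only then released.
- **Jar and look-alikes:** the jar and the blue and red look-alikes looked untouched in the last views.
- **Robot:** it was clear of everything and at rest at hand-in.

**Disagreements:**
- The two estimates of the ring's offset in the grip differed by about 3 to 4 mm along x. I treated the offset as zero; the post has 9 mm of clearance in the hole.
- The post and pad positions from different views differed by 2 to 4 mm.
- In the last top view the arm hid most of the plate. Its final check is the wrist picture taken just after release, together with the side view.

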